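Free the casting box and set the plaques out on the ledge

ROBOT

A 6-joint arm with a two-finger parallel gripper is mounted at the origin on the work surface. World frame = base frame: x ahead of the robot, y to its left, z up, the work surface at z = 0. Lengths are in m, angles in rad, forces in N, time in s.
With the tool pointing down it reaches from about 0.2 to 0.875 m from the base axis. Payload 3.4 kg.
Tool frame: the origin (TCP) lies at the very end of the fingers, on their centre line; the grasp point (between the pads) lies 19 mm behind it; z points along the fingers, y is the line along which they close (so a half turn about z gives the same grasp; the last joint's range is limited). The gripper opens to 94 mm and grips with 3 to 60 N. Pads are 16 mm wide; open, the fingers measure 119 mm over their backs; the gripper's body (75 mm by 177 mm) begins 78 mm behind the grasp point.
Start: joints at [-1.455, 0.276, 1.505, -0, 1.361, -0.121], TCP at [0.135, -0.559, 0.205] pointing down, gripper open.
Joint ranges: [-2.89, 2.89], [-0.75, 2.08], [0.22, 2.7], [-1.18, 4.32], [0.11, 2.71], [-2.7, 2.7]. Speed limits (rad/s): [2.57, 2.57, 3.14, 3.14, 3.14, 3.14].

INTERFACE

Orientations are given as a unit quaternion [w, x, y, z].
In Python, from cell import monitor, vision, order gives the robot as it stands.
- The arm moves only by the shell command python3 -m creep 'ROWS' [FORCE]. ROWS is JSON, a list of rows, each an object with "fingers": the gripper's target within -1 to 1 (fully open at 1, half-way at 0, shut at -1); "offset": the shift along the tool's x, y, z in cm, a list of three; "dr": the turn, a rotation vector about the tool's x, y, z in rad, a list of three. In form: [{"fingers": fingers, "offset": [dx, dy, dz], "dr": [rx, ry, rz]}, ...]. A call has 1 to 5 rows; each row shifts and turns the commanded pose from where the row before left it, along the tool's axes as they then stand; what a row does not reach is not made up. A row lasts 1/8 s, in which the tool goes at most 62.5 mm and 10.7 degrees, less where a joint would pass 70% of its speed; a pose out of reach is approached as far as the arm can. A call is refused whole if a number of a shift passes 6.25 or a number of a turn 0.188, either way. A call with a gripper value outside its range is refused whole. The fingers move at their own pace and stop on an object; FORCE is the grip in N (left out, the last holds). Time passes only in rows, so rows that do not move let the fingers close. It gives the time, the measured TCP pose, the force, the opening and the grip force at its end, in the units of the state.
- monitor.get_state(): the state, without advancing time (a new reading comes with each control period).
- vision.get_image(name): name is "side" or "top"; returns the picture (420x560x3 uint8, red, green, blue); there is no depth.
- vision.get_calibration(name): a dict with "mtx" (3x3 intrinsics, pixels), "extrinsics" (4x4, takes a point from world to camera coordinates). Camera axes: x right, y up, looking along -z (the intrinsics and any distortion apply to the point x, -y, -z); pixel columns grow to the right and rows downward; lengths in m; the calibration is good to about 2 mm. A picture is of the moment at which its call begins. get_calibration takes no time and is no camera call.
- order.job_done(): hands the job in; it is judged then, once.
The state is a dict: "t": time; "q": joint angles; "joint_vel": joint speeds; "effort": joint torques, N m; "position": TCP position; "orientation": TCP orientation; "wrist_force": force on the tool from outside, world axes, zero at the start; "wrist_torque": the same for the moment, N m; "width": finger opening in m; "grasp_force": force on a finger pad.
Only numpy, scipy, OpenCV 4.12 (cv2) and the standard library are available. Lean on these libraries where they do the work, as an engineer would, in place of code of your own. Each camera call takes 0.05 s, during which the arm holds its last target. There are 200 camera calls.

TASK

Undo the screw clamp that holds the cover of the casting box; nobody knows which way its thread is cut, so feel which way it gives and turn it that way until it will go hardly any further. Then lay the cover flat, handle up, in the middle of the round cork board and stand every cast plaque from the box on the sloped display ledge, side by side, leaning against its back. Leave the other things on the bench where they are.

Things in the scene. Friction and masses are not known exactly. Their poses are not given: they have to be found in the camera images.
- box: Plywood casting box fixed to the bench, open on top, 128 (x) by 176 (y) by 112 mm high, walls 6 mm; origin under its centre on the bench. A grey comb inside, 38 mm high, holds plaques upright in slots at y = -46, 0, +46 mm (their faces look along y). On its far (+x) side stands a column with a closed grey gear head, 78 by 76 mm, 170 to 206 mm high, centred at x = 92 mm, the screw handle on top.
- screw (a joint): Turn of the clamp screw, rad, positive anticlockwise from above; near 0 when tight. It turns one way only, unknown and unseen, differing from start to start: the wrong way it stops hard about 0.25 from zero; the right way it goes against light friction (0.12 N m) to an end stop at 2.8 (either sign), undone beyond 2.2. The clamp nose swings with it, 0.6 times as far. Stays where left.
- screw_grip (a point): Centre of the screw's black bar handle, on the turning axis, 232 mm above the bench; the bar is 56 long, 14 thick and 34 mm high (215 to 249 mm) and turns with the screw; at screw = 0 it lies along the box's x axis. The point's x axis runs along the bar.
- nose_tip (a point): Underside of the clamp nose near its tip: a steel arm 24 mm wide, 14 mm thick, 50 mm long from the screw axis, 112.5 mm above the bench, just over the cover. At screw = 0 it points to -x and laps 14 mm over the cover's far edge; undoing the screw swings it aside about the screw axis until it is clear of the box.
- cover_grip (a point): Centre of the cover's handle, a dark wooden bar along the cover's x axis, 60 long, 14 thick (y), 30 mm high, in the middle of the board; this point is 24 mm above the board's underside and 14 mm below the handle's top. With the clamp nose swung aside, the cover lifts straight up.
- cover: The cover: plywood board 112 (x) by 160 (y) by 8 mm, about 0.3 kg; origin at the centre of the board's underside. At the start it lies inside the box's rim, its top flush with the rim (112 mm), its far edge under the clamp nose.
- rack: Wooden display ledge fixed to the bench, 230 mm long (its y); origin under its centre on the bench. It faces its own +x: a narrow ledge and a back, sloped so that a plaque leans back 18 degrees (top towards -x). Back 44 mm high along the slope; ledge 20 mm wide between back and an 8 mm lip. A plaque seated flush has its centre at x = -8, z = 95 mm. Room for three, at y = -72, 0, +72 mm.
- rack_corner (a point): The inner corner where ledge and back meet, in the middle of the ledge's length, 50 mm above the bench.
- cork_top (a point): Centre of the top of the round cork board with a yellow rim, 200 mm across, 7 mm thick, fixed flat on the bench.
- plaque0_center (a point): Centre of a white cast plaque, 56 wide (its x) by 12 thick (its y) by 90 mm high (its z), 0.11 kg; two or three plaques are there, all alike, the others absent. At the start it stands in a slot of the box, its top 98 mm above the bench, under the cover.
- plaque1_center (a point): Centre of a white cast plaque, 56 wide (its x) by 12 thick (its y) by 90 mm high (its z), 0.11 kg; two or three plaques are there, all alike, the others absent. At the start it stands in a slot of the box, its top 98 mm above the bench, under the cover.
- plaque2_center (a point): Centre of a white cast plaque, 56 wide (its x) by 12 thick (its y) by 90 mm high (its z), 0.11 kg; two or three plaques are there, all alike, the others absent. At the start it stands in a slot of the box, its top 98 mm above the bench, under the cover.
- plaque0: The same plaque; origin at the middle of its lower edge face.
- plaque1: The same plaque; origin at the middle of its lower edge face.
- plaque2: The same plaque; origin at the middle of its lower edge face.
- mug: Blue handleless mug, bystander.
- mix_cup: White mixing cup, bystander.
- pigment: Small pigment jar, 70 mm high, bystander.
- hardener: Small can of hardener, 75 mm high, bystander.
- bowl: Shallow white bowl, bystander.
Mind the look-alikes: they are no part of the job. There is more than one size of the cover; the one meant has the size given above.

How it is judged:
By the outcome, as a careful person would: the job done as asked, in the order asked, and still so for the second after the job is handed in, with the robot touching nothing.
Of plaque0, plaque1, plaque2 only 2 to 3 are there at a start; the rules pass over those that are not, and their reading is None.
At some moment in a run one of cover may be knocked a few centimetres aside while the robot is not near it.
It also fails if it takes over 210 s, if anything falls off the work surface, if the arm or the gripper's body presses on something with over 40 N, if the wrist force passes 120 N, or if a joint passes its speed limit or range.

## Working session

There is one attempt and no reset: what is moved stays moved. The work goes in short steps, Python scripts to look and compute and a shell command to move; the robot and the scene stay as the last step left them, time stands still between calls to the robot, and variables do not carry over. Pictures are saved under pics/ and viewed, at most 14 in all, crops included, and the job is handed in when it is done.

```bash
ls; mkdir -p pics; python3 - <<'E'
from cell import monitor, vision
import cv2,numpy as np
np.set_printoptions(precision=4,suppress=True)
for n in("side","top"):
    cv2.imwrite(f"pics/{n}0.png",cv2.resize(vision.get_image(n)[:,:,::-1],(784,588),interpolation=cv2.INTER_CUBIC)); c=vision.get_calibration(n); print(c)
print(monitor.get_state())
E
```

```text
pics
{'mtx': array([[461.4155,   0.    , 284.127 ],
       [  0.    , 461.4155, 206.7549],
       [  0.    ,   0.    ,   1.    ]]), 'extrinsics': array([[-0.9715, -0.237 , -0.001 ,  0.5705],
       [ 0.1406, -0.5799,  0.8025, -0.23  ],
       [-0.1908,  0.7795,  0.5967, -1.2601],
       [ 0.    ,  0.    ,  0.    ,  1.    ]])}
{'mtx': array([[457.6991,   0.    , 275.3545],
       [  0.    , 457.6991, 208.8876],
       [  0.    ,   0.    ,   1.    ]]), 'extrinsics': array([[ 0.0056, -0.9999, -0.0093, -0.0662],
       [ 0.9952,  0.0047,  0.0981, -0.6056],
       [-0.0981, -0.0098,  0.9951, -1.4145],
       [ 0.    ,  0.    ,  0.    ,  1.    ]])}
{'t': 0.1, 'q': array([-1.455 ,  0.2765,  1.506 , -0.    ,  1.3607, -0.121 ]), 'joint_vel': array([ 0.001 , -0.0015, -0.0032, -0.0001,  0.0008,  0.0003]), 'effort': array([  0.0007, -40.5458, -23.778 ,   0.0703,   0.0298,  -0.    ]), 'position': array([ 0.1348, -0.5585,  0.2047]), 'orientation': array([-0.0008,  0.993 ,  0.1181, -0.    ]), 'wrist_force': array([-1.084 , -0.4786,  1.1385]), 'wrist_torque': array([0.0186, 0.0153, 0.0051]), 'grasp_force': 0.0, 'width': 0.09419705351408719}
```

View pics/side0.png

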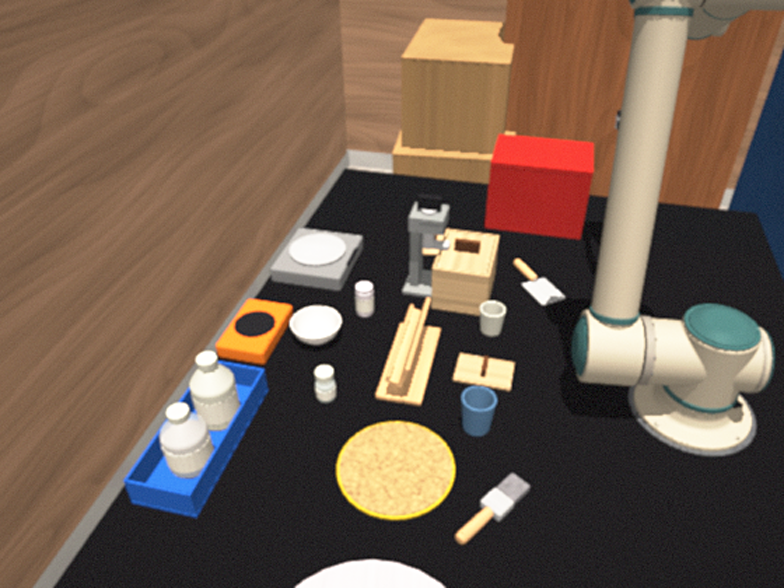

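View pics/top0.png

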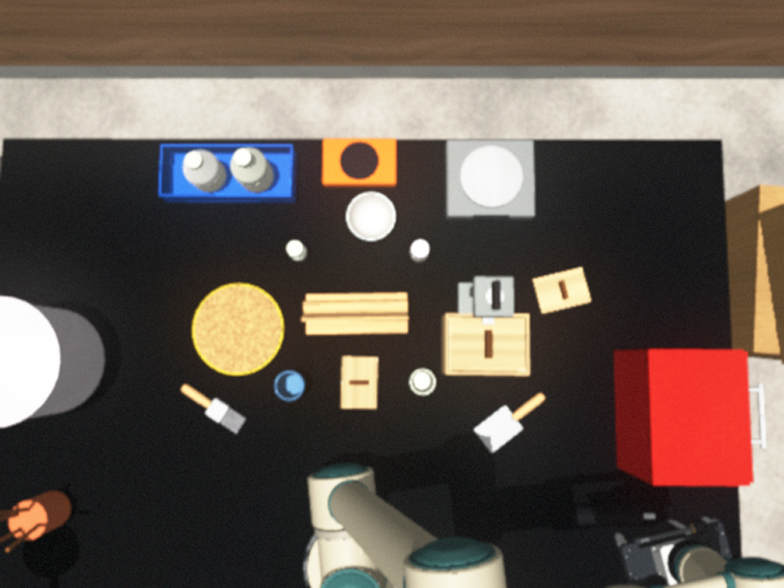

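The top view (scaled 1.4) shows the box and cover at (487,345), the black screw handle at (495,294), the ledge at (356,313) and the cork at (238,328). In the side view the clamp is at (428,210). Things that could be taken for the cover: the board at (359,382) and the board at (563,290), both small and lying on the bench. The real one is the board in the box at (487,345). The bottles, the orange block and the grey plate are not part of the job. Next is a close crop to check.

```bash
cat > h.py <<'E'
import numpy as np,cv2
from cell import monitor,vision,order
from scipy.spatial.transform import Rotation as R
np.set_printoptions(precision=4,suppress=True)
def cam(n):
    c=vision.get_calibration(n); return np.array(c["mtx"]),np.array(c["extrinsics"])
def proj(n,P):
    K,E=cam(n); p=np.atleast_2d(P)@E[:3,:3].T+E[:3,3]; p=p*[1,-1,-1]; p=p@K.T; return p[:,:2]/p[:,2:]
def unproj(n,uv,z):
    K,E=cam(n); d=np.linalg.inv(K)@np.array([uv[0],uv[1],1.]); d=E[:3,:3].T@(d*[1,-1,-1]); o=-E[:3,:3].T@E[:3,3]
    return o+d*(z-o[2])/d[2]
def tri(ua,ub): # side,top
    A=[];b=[]
    for n,uv in(("side",ua),("top",ub)):
        o=unproj(n,uv,0);d=unproj(n,uv,1)-o;d/=np.linalg.norm(d);M=np.eye(3)-np.outer(d,d);A.append(M);b.append(M@o)
    return np.linalg.lstsq(np.vstack(A),np.hstack(b),rcond=None)[0]
def crop(n,box,f,name,pts=None,img=None):
    im=vision.get_image(n)[:,:,::-1].copy() if img is None else img
    x0,y0,x1,y1=box; c=cv2.resize(im[y0:y1,x0:x1],None,fx=f,fy=f,interpolation=cv2.INTER_CUBIC)
    if pts is not None:
        for u,v in proj(n,pts): cv2.circle(c,(int((u-x0+.5)*f),int((v-y0+.5)*f)),2,(255,0,255),-1)
    cv2.imwrite("pics/"+name,c)
def st():
    s=monitor.get_state(); r=R.from_quat(np.roll(s["orientation"],-1)); return s,np.array(s["position"]),r
E
python3 - <<'E'
from h import *
b1=np.full((600,800,3),0,np.uint8)
it=vision.get_image("top")[:,:,::-1];isd=vision.get_image("side")[:,:,::-1]
a=cv2.resize(it[190:275,210:385],None,fx=4.5,fy=4.5,interpolation=3)[:, :787]   # top
print(a.shape)
cv2.imwrite("pics/t1.png",a)
b=cv2.resize(isd[130:290,260:370],None,fx=3.7,fy=3.7,interpolation=3);cv2.imwrite("pics/s1.png",b);print(b.shape)
E
```

```text
(382, 787, 3)
(592, 407, 3)
```

View pics/t1.png

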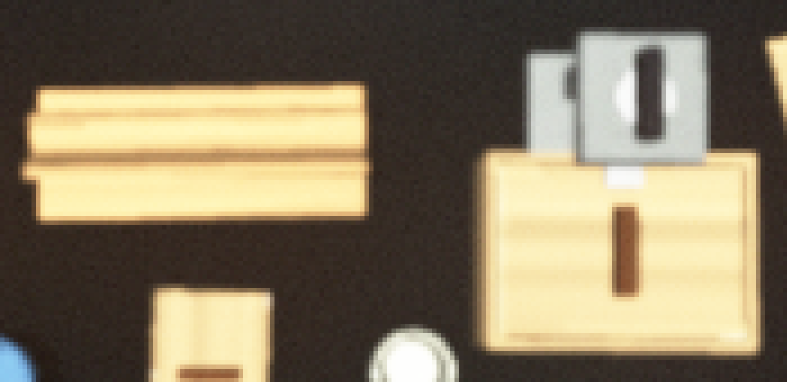

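View pics/s1.png

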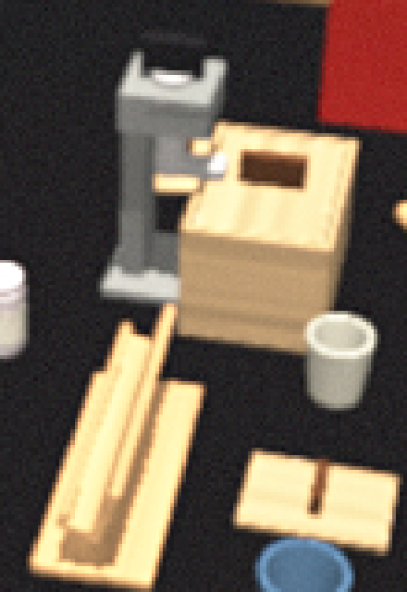

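```bash
python3 - <<'E'
from h import *
f=lambda x,y:((x+.5)/4.5+210-.5,(y+.5)/4.5+190-.5)
g=lambda x,y:((x+.5)/3.7+260-.5,(y+.5)/3.7+130-.5)
print("box rim");C=[unproj("top",f(*p),.112) for p in[(482,150),(760,150),(760,354),(479,352)]];print(np.array(C),np.mean(C,0))
print("grey head");C=[unproj("top",f(*p),.206) for p in[(579,32),(708,32),(706,163),(577,163)]];print(np.array(C),np.mean(C,0))
print("handle",unproj("top",f(650,94),.249),"ends",unproj("top",f(650,46),.249),unproj("top",f(650,142),.249))
print("cover handle",unproj("top",f(625,251),.134),unproj("top",f(626,207),.134),unproj("top",f(624,296),.134))
print("rack base");print(np.array([unproj("top",f(*p),.005) for p in[(37,87),(367,85),(367,216),(37,221)]]))
print("back top");print(np.array([unproj("top",f(*p),.09) for p in[(24,171),(371,167)]]))
print("side rack back top end far(right)",unproj("side",g(170,308),.09))
for n in("top",):
    im=vision.get_image(n); h=cv2.cvtColor(im,cv2.COLOR_RGB2HSV); m=((h[...,0]>13)&(h[...,0]<40)&(h[...,1]>90)&(h[...,2]>80)).astype(np.uint8)
    k,l,s,c=cv2.connectedComponentsWithStats(m)
    for i in range(1,k):
        if s[i,4]>1500: print(s[i],unproj(n,(s[i,0]+s[i,2]/2-.5,s[i,1]+s[i,3]/2-.5),.007))
P=np.array(C)
# overlay hypothesised model
E
```

```text
box rim
[[ 0.5565 -0.1867  0.112 ]
 [ 0.5574 -0.3693  0.112 ]
 [ 0.4243 -0.3671  0.112 ]
 [ 0.4245 -0.1843  0.112 ]] [ 0.4907 -0.2769  0.112 ]
grey head
[[ 0.6232 -0.239   0.206 ]
 [ 0.6235 -0.3183  0.206 ]
 [ 0.5428 -0.316   0.206 ]
 [ 0.5424 -0.2372  0.206 ]] [ 0.583  -0.2776  0.206 ]
handle [ 0.5809 -0.2753  0.249 ] ends [ 0.6096 -0.2756  0.249 ] [ 0.5524 -0.2749  0.249 ]
cover handle [ 0.4903 -0.2767  0.134 ] [ 0.5186 -0.2777  0.134 ] [ 0.4614 -0.2758  0.134 ]
rack base
[[ 0.6073  0.1219  0.005 ]
 [ 0.6098 -0.1136  0.005 ]
 [ 0.5165 -0.1138  0.005 ]
 [ 0.5118  0.1202  0.005 ]]
back top
[[ 0.5424  0.118   0.09  ]
 [ 0.5462 -0.1143  0.09  ]]
side rack back top end far(right) [ 0.5466 -0.1077  0.09  ]
[    0     0   560    47 13568] [ 1.2316 -0.0732  0.007 ]
[ 519  132   41  127 4549] [ 0.6567 -0.9055  0.007 ]
[ 136  201   68   68 3590] [0.5243 0.2747 0.007 ]
```

The crop confirms the box: its rim is 133 × 182 mm, the cover is inside it, and the clamp nose laps the far edge. The handle centre is at about (0.582, -0.277) and the bar lies along x. The ledge faces world +x. I'll raise the arm, then go to the handle.

```bash
python3 -m creep '[{"fingers":1,"offset":[0,0,-6],"dr":[0,0,0.12]},{"fingers":1,"offset":[0,0,-6],"dr":[0,0,0.117]},{"fingers":1,"offset":[0,0,-6],"dr":[0,0,0]},{"fingers":1,"offset":[0,0,-5],"dr":[0,0,0]},{"fingers":1,"offset":[0,0,0],"dr":[0,0,0]}]' 
python3 -m creep '[{"fingers":1,"offset":[0,-5.6,0],"dr":[0,0,0]},{"fingers":1,"offset":[0,-5.6,0],"dr":[0,0,0]},{"fingers":1,"offset":[0,-5.6,0],"dr":[0,0,0]},{"fingers":1,"offset":[0,-5.6,0],"dr":[0,0,0]},{"fingers":1,"offset":[0,-5.6,0],"dr":[0,0,0]}]'
python3 -m creep '[{"fingers":1,"offset":[5,0,0],"dr":[0,0,0]},{"fingers":1,"offset":[5,0,0],"dr":[0,0,0]},{"fingers":1,"offset":[5,0,0],"dr":[0,0,0]},{"fingers":1,"offset":[5,0,0],"dr":[0,0,0]},{"fingers":1,"offset":[5,0,0],"dr":[0,0,0]}]'
python3 -m creep '[{"fingers":1,"offset":[5,0,0],"dr":[0,0,0]},{"fingers":1,"offset":[5,0,0],"dr":[0,0,0]},{"fingers":1,"offset":[5,0,0],"dr":[0,0,0]},{"fingers":1,"offset":[4.7,0,0],"dr":[0,0,0]},{"fingers":1,"offset":[0,0,0],"dr":[0,0,0]}]'
python3 -c "
from h import *
s,p,r=st();print(p,s['q']);print(r.as_matrix())"
```

```text
t: 0.88
position: [0.1351, -0.5602, 0.4399]
orientation: [0.004, 1.0, -0.0, 0.001]
wrist_force: [-0.0, 0.6, -0.2]
width: 0.0936
grasp_force: 0.0
t: 1.5
position: [0.1347, -0.2765, 0.4337]
orientation: [-0.001, 1.0, -0.0, -0.0]
wrist_force: [-0.2, 0.0, -0.4]
width: 0.0939
grasp_force: 0.0
t: 2.12
position: [0.3862, -0.2783, 0.4338]
orientation: [-0.001, 1.0, 0.0, -0.001]
wrist_force: [-0.8, -0.9, 0.4]
width: 0.0942
grasp_force: 0.0
t: 2.75
position: [0.5845, -0.2788, 0.4303]
orientation: [-0.002, 1.0, 0.001, -0.003]
wrist_force: [-0.1, -0.9, -0.4]
width: 0.094
grasp_force: 0.0
[ 0.5845 -0.2788  0.4303] [-0.5526  0.3786  0.8154  0.0004  1.9544  1.0161]
[[ 1.      0.0023 -0.0057]
 [ 0.0023 -1.      0.0039]
 [-0.0056 -0.0039 -1.    ]]
```

```bash
python3 -m creep '[{"fingers":1,"offset":[-0.2,-0.2,5],"dr":[0,0,0]},{"fingers":1,"offset":[0,0,5],"dr":[0,0,0]},{"fingers":1,"offset":[0,0,5],"dr":[0,0,0]},{"fingers":1,"offset":[0,0,3],"dr":[0,0,0]},{"fingers":1,"offset":[0,0,0],"dr":[0,0,0]}]' 
python3 -m creep '[{"fingers":1,"offset":[0,0,1.5],"dr":[0,0,0]},{"fingers":1,"offset":[0,0,1.8],"dr":[0,0,0]},{"fingers":1,"offset":[0,0,0],"dr":[0,0,0]},{"fingers":-0.5,"offset":[0,0,0],"dr":[0,0,0]},{"fingers":-0.9,"offset":[0,0,0],"dr":[0,0,0]}]' 15
python3 -m creep '[{"fingers":-0.9,"offset":[0,0,0],"dr":[0,0,0]},{"fingers":-0.9,"offset":[0,0,0],"dr":[0,0,0]},{"fingers":-0.9,"offset":[0,0,0],"dr":[0,0,0]},{"fingers":-0.9,"offset":[0,0,0],"dr":[0,0,0]}]' 
python3 -c "
from h import *
s,p,r=st();print(p,s)"
```

```text
t: 3.38
position: [0.5769, -0.276, 0.2525]
orientation: [-0.002, 1.0, -0.0, -0.003]
wrist_force: [0.0, 0.7, 1.1]
width: 0.0943
grasp_force: 0.0
t: 4.0
position: [0.5805, -0.2774, 0.2237]
orientation: [0.001, 1.0, -0.0, 0.001]
wrist_force: [-0.4, 0.7, 1.0]
width: 0.0775
grasp_force: 0.0
t: 4.5
position: [0.5799, -0.2771, 0.2224]
orientation: [0.0, 1.0, -0.0, -0.0]
wrist_force: [-0.1, 0.1, -0.5]
width: 0.0376
grasp_force: 0.0
[ 0.5799 -0.2771  0.2224] {'t': 4.5, 'q': array([-0.5539,  0.371 ,  1.3211, -0.0001,  1.4496,  1.0172]), 'joint_vel': array([-0.0004,  0.0002,  0.0014, -0.0018,  0.0002, -0.0016]), 'effort': array([  0.0018, -46.7631, -24.526 ,   0.0518,  -0.0542,   0.0001]), 'position': array([ 0.5799, -0.2771,  0.2224]), 'orientation': array([ 0.    ,  1.    , -0.0001, -0.    ]), 'wrist_force': array([-0.0901,  0.0545, -0.4598]), 'wrist_torque': array([-0.0006, -0.005 , -0.0144]), 'grasp_force': 0.0, 'width': 0.037576247916863675}
```

```bash
python3 -m creep '[{"fingers":0,"offset":[0.2,0,0.7],"dr":[0,0,0]},{"fingers":-0.9,"offset":[0,0,0],"dr":[0,0,0]},{"fingers":-0.9,"offset":[0,0,0],"dr":[0,0,0]},{"fingers":-0.9,"offset":[0,0,0],"dr":[0,0,0]},{"fingers":-0.9,"offset":[0,0,0],"dr":[0,0,0]}]' 
python3 -m creep '[{"fingers":-0.9,"offset":[0,0,0],"dr":[0,0,-0.05]},{"fingers":-0.9,"offset":[0,0,0],"dr":[0,0,-0.05]},{"fingers":-0.9,"offset":[0,0,0],"dr":[0,0,0]}]' 
python3 -c "
from h import *
s,p,r=st();print(p,s['wrist_torque'],r.as_rotvec())"
```

```text
t: 5.12
position: [0.582, -0.2781, 0.2156]
orientation: [0.001, 1.0, -0.0, 0.0]
wrist_force: [1.1, -3.4, -0.8]
width: 0.014
grasp_force: 15.0
t: 5.5
position: [0.582, -0.2781, 0.2156]
orientation: [0.001, 0.999, 0.049, 0.0]
wrist_force: [0.3, -3.8, -0.6]
width: 0.0141
grasp_force: 15.0
[ 0.582  -0.2781  0.2156] [-0.4622 -0.0182  0.0747] [3.1359 0.1553 0.0005]
```

```bash
python3 -m creep '[{"fingers":-0.9,"offset":[0,-0.1,0],"dr":[0,0,-0.08]},{"fingers":-0.9,"offset":[0,0,0],"dr":[0,0,-0.08]},{"fingers":-0.9,"offset":[0,0,0],"dr":[0,0,0]}]' 
python3 -c "
from h import *
s,p,r=st();print(p,s['wrist_torque'],s['width'])"
python3 -m creep '[{"fingers":-0.9,"offset":[0,0,0],"dr":[0,0,-0.08]},{"fingers":-0.9,"offset":[0,0,0],"dr":[0,0,0]}]' 
python3 -c "
from h import *
s,p,r=st();print(p,s['wrist_torque'],s['width'],r.as_rotvec())"
```

```text
t: 5.88
position: [0.582, -0.2781, 0.2156]
orientation: [0.002, 0.992, 0.129, 0.0]
wrist_force: [-0.1, -5.9, -1.7]
width: 0.0141
grasp_force: 15.0
[ 0.582  -0.2781  0.2156] [-0.7099 -0.0081  0.0354] 0.014072912715875878
t: 6.12
position: [0.5817, -0.2783, 0.2156]
orientation: [0.002, 0.986, 0.168, -0.0]
wrist_force: [-0.7, -5.6, -0.4]
width: 0.0143
grasp_force: 15.5
[ 0.5817 -0.2783  0.2156] [-0.8833  0.1165 -0.2772] 0.014283865858904437 [ 3.0931  0.5276 -0.0011]
```

```bash
python3 -m creep '[{"fingers":-0.9,"offset":[0,0.2,0],"dr":[0,0,0.12]},{"fingers":-0.9,"offset":[0,0,0],"dr":[0,0,0.12]},{"fingers":-0.9,"offset":[0,0,0],"dr":[0,0,0.12]},{"fingers":-0.9,"offset":[0,0,0],"dr":[0,0,0]}]' 
python3 -c "
from h import *
s,p,r=st();print(p,s['wrist_torque'],s['width'])"
python3 -m creep '[{"fingers":-0.9,"offset":[0,0,0],"dr":[0,0,0.12]},{"fingers":-0.9,"offset":[0,0,0],"dr":[0,0,0.12]},{"fingers":-0.9,"offset":[0,0,0],"dr":[0,0,0.12]},{"fingers":-0.9,"offset":[0,0,0],"dr":[0,0,0.06]},{"fingers":-0.9,"offset":[0,0,0],"dr":[0,0,0]}]' 
python3 -c "
from h import *
s,p,r=st();print(p,s['wrist_torque'],s['width'],r.as_rotvec(),s['q'])"
```

```text
t: 6.62
position: [0.5819, -0.2781, 0.2156]
orientation: [0.0, 1.0, -0.01, -0.001]
wrist_force: [-1.0, -0.8, 0.9]
width: 0.0139
grasp_force: 15.0
[ 0.5819 -0.2781  0.2156] [-0.2759  0.3121 -0.1696] 0.013860249483403817
t: 7.25
position: [0.5819, -0.2779, 0.2156]
orientation: [0.0, 0.976, -0.217, -0.001]
wrist_force: [-3.3, -0.5, 0.5]
width: 0.0136
grasp_force: 15.0
[ 0.5819 -0.2779  0.2156] [-0.1678  0.5013 -0.0796] 0.013623198430330111 [ 3.0661 -0.6831 -0.0016] [-0.553   0.3778  1.3271 -0.0006  1.4375  1.4563]
```

Anticlockwise stopped hard at about 0.3, while clockwise gives freely to -0.44. So I'll turn clockwise, with one regrasp.

```bash
python3 -m creep '[{"fingers":-0.9,"offset":[0,0,0],"dr":[0,0,0.15]},{"fingers":-0.9,"offset":[0,0,0],"dr":[0,0,0.15]},{"fingers":-0.9,"offset":[0,0,0],"dr":[0,0,0.15]},{"fingers":-0.9,"offset":[0,0,0],"dr":[0,0,0]}]' 
python3 -c "
from h import *
s,p,r=st();print(p,s['wrist_torque'],s['width'])"
python3 -m creep '[{"fingers":-0.9,"offset":[0,0,0],"dr":[0,0,0.15]},{"fingers":-0.9,"offset":[0,0,0],"dr":[0,0,0.15]},{"fingers":-0.9,"offset":[0,0,0],"dr":[0,0,0.15]},{"fingers":-0.9,"offset":[0,0,0],"dr":[0,0,0.15]},{"fingers":-0.9,"offset":[0,0,0],"dr":[0,0,0]}]' 
python3 -c "
from h import *
s,p,r=st();print(p,s['wrist_torque'],s['width'],r.as_rotvec(),s['q'])"
```

```text
t: 7.75
position: [0.582, -0.2778, 0.2156]
orientation: [0.0, 0.903, -0.429, -0.0]
wrist_force: [-2.6, 0.1, 0.9]
width: 0.014
grasp_force: 15.0
[ 0.582  -0.2778  0.2156] [-0.0051  0.5111 -0.1712] 0.01404755432681319
t: 8.38
position: [0.5822, -0.2777, 0.2156]
orientation: [-0.0, 0.736, -0.676, -0.0]
wrist_force: [-2.5, 0.1, 1.5]
width: 0.0138
grasp_force: 15.0
[ 0.5822 -0.2777  0.2156] [ 0.0974  0.4337 -0.1015] 0.013849863073513706 [-2.3136  2.1252  0.0011] [-0.5528  0.3779  1.3271  0.0001  1.4373  2.5039]
```

```bash
python3 -m creep '[{"fingers":1,"offset":[0,0,0],"dr":[0,0,0]},{"fingers":1,"offset":[0,0,0],"dr":[0,0,0]},{"fingers":1,"offset":[0,0,0],"dr":[0,0,0]},{"fingers":1,"offset":[0,0,0],"dr":[0,0,0]},{"fingers":1,"offset":[0,0,0],"dr":[0,0,0]}]' 
python3 -m creep '[{"fingers":1,"offset":[0,0,0],"dr":[0,0,0]},{"fingers":1,"offset":[0,0,0],"dr":[0,0,0]},{"fingers":1,"offset":[0,0,0],"dr":[0,0,-0.18]},{"fingers":1,"offset":[0,0,0],"dr":[0,0,-0.18]},{"fingers":1,"offset":[0,0,0],"dr":[0,0,-0.18]}]' 
python3 -m creep '[{"fingers":1,"offset":[0,0,0],"dr":[0,0,-0.18]},{"fingers":1,"offset":[0,0,0],"dr":[0,0,-0.18]},{"fingers":1,"offset":[0,0,0],"dr":[0,0,-0.18]},{"fingers":1,"offset":[0,0,0],"dr":[0,0,-0.18]},{"fingers":1,"offset":[0,0,0],"dr":[0,0,-0.18]}]' 
python3 -m creep '[{"fingers":1,"offset":[0,0,0],"dr":[0,0,-0.18]},{"fingers":1,"offset":[0,0,0],"dr":[0,0,-0.18]},{"fingers":1,"offset":[0,0,0],"dr":[0,0,-0.18]},{"fingers":1,"offset":[0,0,0],"dr":[0,0,-0.18]},{"fingers":1,"offset":[0,0,0],"dr":[0,0,-0.18]}]' 
python3 -m creep '[{"fingers":1,"offset":[0,0,0],"dr":[0,0,-0.18]},{"fingers":1,"offset":[0,0,0],"dr":[0,0,-0.18]},{"fingers":1,"offset":[0,0,0],"dr":[0,0,-0.18]},{"fingers":1,"offset":[0,0,0],"dr":[0,0,-0.18]},{"fingers":0.5,"offset":[0,0,0],"dr":[0,0,0]}]' 
python3 -c "
from h import *
s,p,r=st();print(p,s['wrist_torque'],s['width'],r.as_rotvec(),s['q'])"
```

```text
t: 9.0
position: [0.5826, -0.278, 0.2155]
orientation: [-0.0, 0.735, -0.678, 0.0]
wrist_force: [0.4, 0.1, -0.3]
width: 0.0604
grasp_force: 0.0
t: 9.62
position: [0.5825, -0.278, 0.2155]
orientation: [0.0, 0.891, -0.455, 0.0]
wrist_force: [-0.8, 0.4, 0.2]
width: 0.0943
grasp_force: 0.0
t: 10.25
position: [0.5825, -0.278, 0.2155]
orientation: [0.0, 1.0, -0.022, 0.0]
wrist_force: [0.9, 0.7, 0.1]
width: 0.0937
grasp_force: 0.0
t: 10.88
position: [0.5825, -0.278, 0.2155]
orientation: [0.0, 0.91, 0.415, 0.0]
wrist_force: [-0.7, 0.1, -0.1]
width: 0.0938
grasp_force: 0.0
t: 11.5
position: [0.5825, -0.278, 0.2155]
orientation: [0.0, 0.708, 0.706, -0.0]
wrist_force: [0.8, -0.2, -0.4]
width: 0.0871
grasp_force: 0.0
[ 0.5825 -0.278   0.2155] [-0.0495 -0.1106 -0.0144] 0.08711896767804811 [ 2.2248  2.218  -0.0001] [-0.5529  0.3781  1.327  -0.0001  1.4365 -0.5498]
```

```bash
python3 -m creep '[{"fingers":-0.9,"offset":[0,0,0],"dr":[0,0,-0.085]},{"fingers":-0.9,"offset":[0,0,0],"dr":[0,0,0]},{"fingers":-0.9,"offset":[0,0,0],"dr":[0,0,0]},{"fingers":-0.9,"offset":[0,0,0],"dr":[0,0,0]},{"fingers":-0.9,"offset":[0,0,0],"dr":[0,0,0]}]' 
python3 -m creep '[{"fingers":-0.9,"offset":[0,0,0],"dr":[0,0,0]},{"fingers":-0.9,"offset":[0,0,0],"dr":[0,0,0]},{"fingers":-0.9,"offset":[0,0,0],"dr":[0,0,0]},{"fingers":-0.9,"offset":[0,0,0],"dr":[0,0,0]},{"fingers":-0.9,"offset":[0,0,0],"dr":[0,0,0]}]' 
python3 -m creep '[{"fingers":-0.9,"offset":[0,0,0],"dr":[0,0,0.15]},{"fingers":-0.9,"offset":[0,0,0],"dr":[0,0,0.15]},{"fingers":-0.9,"offset":[0,0,0],"dr":[0,0,0.15]},{"fingers":-0.9,"offset":[0,0,0],"dr":[0,0,0.15]},{"fingers":-0.9,"offset":[0,0,0],"dr":[0,0,0.15]}]' 
python3 -m creep '[{"fingers":-0.9,"offset":[0,0,0],"dr":[0,0,0.15]},{"fingers":-0.9,"offset":[0,0,0],"dr":[0,0,0.15]},{"fingers":-0.9,"offset":[0,0,0],"dr":[0,0,0.15]},{"fingers":-0.9,"offset":[0,0,0],"dr":[0,0,0]}]' 
python3 -c "
from h import *
s,p,r=st();print(p,s['wrist_torque'],s['width'],r.as_rotvec(),s['q'])"
python3 -m creep '[{"fingers":-0.9,"offset":[0,0,0],"dr":[0,0,0.08]},{"fingers":-0.9,"offset":[0,0,0],"dr":[0,0,0]}]' 
python3 -c "
from h import *
s,p,r=st();print(p,s['wrist_torque'],s['width'],r.as_rotvec(),s['q'])"
```

```text
t: 12.12
position: [0.5825, -0.278, 0.2155]
orientation: [0.0, 0.677, 0.736, -0.0]
wrist_force: [-0.0, -0.1, 0.1]
width: 0.0377
grasp_force: 0.0
t: 12.75
position: [0.5823, -0.278, 0.2155]
orientation: [-0.0, 0.677, 0.736, -0.0]
wrist_force: [-1.8, 0.4, -0.5]
width: 0.0139
grasp_force: 15.0
t: 13.38
position: [0.5823, -0.278, 0.2155]
orientation: [0.0, 0.9, 0.435, -0.0]
wrist_force: [-1.5, -0.8, 0.6]
width: 0.0139
grasp_force: 15.0
t: 13.88
position: [0.5824, -0.2781, 0.2155]
orientation: [0.0, 0.974, 0.226, -0.0]
wrist_force: [-1.3, -0.5, -0.0]
width: 0.0139
grasp_force: 15.0
[ 0.5824 -0.2781  0.2155] [-0.0437  0.135  -0.1243] 0.013906540095794244 [ 3.06    0.7105 -0.0004] [-0.553   0.3781  1.327  -0.0004  1.4366  0.5615]
t: 14.12
position: [0.5824, -0.2781, 0.2155]
orientation: [0.0, 0.982, 0.188, -0.0]
wrist_force: [-1.2, -0.6, -0.1]
width: 0.0137
grasp_force: 15.0
[ 0.5824 -0.2781  0.2155] [-0.1019  0.1333 -0.087 ] 0.013669932817366986 [ 3.0856  0.5893 -0.0004] [-0.553   0.3781  1.327  -0.0003  1.4366  0.6404]
```

```bash

python3 -m creep '[{"fingers":-0.9,"offset":[0,0,0],"dr":[0,0,0.06]},{"fingers":-0.9,"offset":[0,0,0],"dr":[0,0,0.02]},{"fingers":-0.9,"offset":[0,0,0],"dr":[0,0,0]}]' 
python3 -c "
from h import *
s,p,r=st();print(p,s['wrist_torque'],s['width'],r.as_rotvec(),s['q'])"
```

```text
t: 14.5
position: [0.5825, -0.278, 0.2155]
orientation: [0.0, 0.989, 0.148, -0.0]
wrist_force: [-0.7, -0.4, -0.0]
width: 0.0142
grasp_force: 15.4
[ 0.5825 -0.278   0.2155] [-0.1217  0.162   0.4145] 0.014159663990682983 [ 3.1068  0.4647 -0.0001] [-0.5529  0.3781  1.3269 -0.0002  1.4364  0.721 ]
```

The end stop is felt: torque jumps at about -2.8. I'll release and go up.

```bash
python3 -m creep '[{"fingers":1,"offset":[0,0,0],"dr":[0,0,0]},{"fingers":1,"offset":[0,0,0],"dr":[0,0,0]},{"fingers":1,"offset":[0,0,0],"dr":[0,0,0]},{"fingers":1,"offset":[0,0,0],"dr":[0,0,0]},{"fingers":1,"offset":[0,0,-3],"dr":[0,0,0]}]' 
python3 -m creep '[{"fingers":1,"offset":[0,0,-6],"dr":[0,0,0.15]},{"fingers":1,"offset":[0,0,-5],"dr":[0,0,0.147]},{"fingers":1,"offset":[-5,0,-5],"dr":[0,0,0]},{"fingers":1,"offset":[-5,0,-5],"dr":[0,0,0]},{"fingers":1,"offset":[-5,0,0],"dr":[0,0,0]}]' 
python3 -m creep '[{"fingers":1,"offset":[-5.5,0,0],"dr":[0,0,0]},{"fingers":1,"offset":[-5.5,0,0],"dr":[0,0,0]},{"fingers":1,"offset":[-5.5,0,0],"dr":[0,0,0]},{"fingers":1,"offset":[0,0,0],"dr":[0,0,0]}]' 
python3 - <<'E'
from h import *
s,p,r=st();print(p,r.as_rotvec(),s['q'])
it=vision.get_image("top")[:,:,::-1];isd=vision.get_image("side")[:,:,::-1]
a=cv2.resize(it[190:275,300:390],None,fx=4.5,fy=4.5,interpolation=3)
b=cv2.resize(isd[120:290,260:370],None,fx=3.5,fy=3.5,interpolation=3)
c=np.zeros((600,800,3),np.uint8);c[:a.shape[0],:a.shape[1]]=a;c[:b.shape[0],410:410+b.shape[1]]=b
cv2.imwrite("pics/c2.png",c)
E
```

```text
t: 15.12
position: [0.5812, -0.2771, 0.2432]
orientation: [-0.002, 0.989, 0.147, -0.002]
wrist_force: [-0.1, 0.4, 0.2]
width: 0.0606
grasp_force: 0.0
t: 15.75
position: [0.4441, -0.2784, 0.4476]
orientation: [0.003, 1.0, -0.001, 0.003]
wrist_force: [-0.7, -0.9, -0.7]
width: 0.0939
grasp_force: 0.0
t: 16.25
position: [0.2764, -0.2767, 0.4451]
orientation: [0.001, 1.0, -0.003, 0.0]
wrist_force: [1.1, 0.2, 0.7]
width: 0.0937
grasp_force: 0.0
[ 0.2764 -0.2767  0.4451] [ 3.1389 -0.0105  0.0016] [-0.9637 -0.0567  1.3199 -0.0007  1.8758  0.6136]
```

View pics/c2.png

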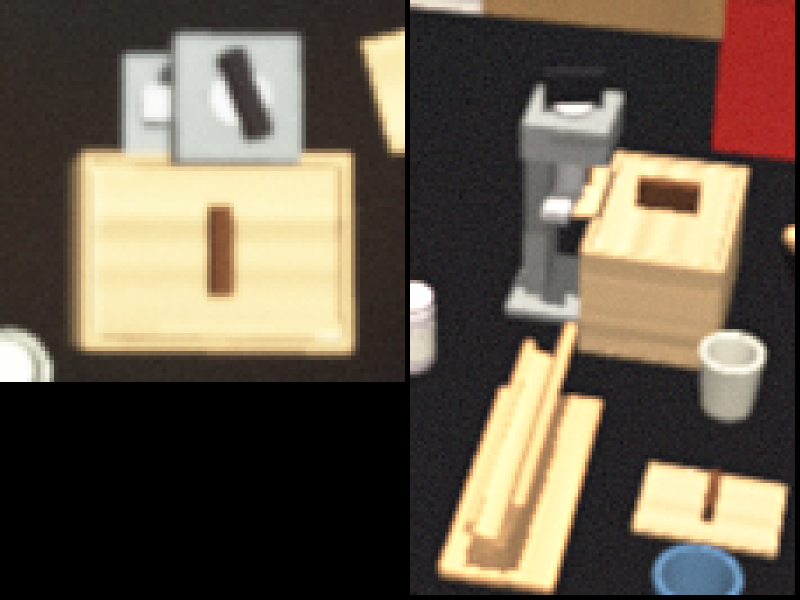

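The nose has swung to +y and is clear of the cover. The cover handle is still at crop (221,251), about (0.491, -0.278). I'll grasp it.

```bash
python3 -m creep '[{"fingers":1,"offset":[5.4,0,0],"dr":[0,0,0.01]},{"fingers":1,"offset":[5.4,0,2],"dr":[0,0,0]},{"fingers":1,"offset":[5.4,0,4],"dr":[0,0,0]},{"fingers":1,"offset":[5.3,0.1,5],"dr":[0,0,0]},{"fingers":1,"offset":[0,0,5],"dr":[0,0,0]}]' 
python3 -m creep '[{"fingers":1,"offset":[0,0,5],"dr":[0,0,0]},{"fingers":1,"offset":[0,0,5],"dr":[0,0,0]},{"fingers":1,"offset":[0,0,3],"dr":[0,0,0]},{"fingers":0,"offset":[0,0,0],"dr":[0,0,0]},{"fingers":0,"offset":[0,0,0],"dr":[0,0,0]}]' 
python3 -c "
from h import *
s,p,r=st();print(p,s['width'],r.as_rotvec(),s['q'])"
```

```text
t: 16.98
position: [0.4878, -0.2794, 0.2904]
orientation: [-0.001, 1.0, -0.004, 0.0]
wrist_force: [-0.0, -0.2, 0.3]
width: 0.094
grasp_force: 0.0
t: 17.6
position: [0.4845, -0.2803, 0.1645]
orientation: [0.0, 1.0, -0.006, 0.001]
wrist_force: [-0.0, -0.3, 1.0]
width: 0.0774
grasp_force: 0.0
[ 0.4845 -0.2803  0.1645] 0.07736665319591916 [ 3.1407 -0.0175  0.0023] [-0.649   0.278   1.6066  0.0002  1.2552  0.9329]
```

```bash
python3 -m creep '[{"fingers":0,"offset":[0.6,-0.2,2.3],"dr":[0,0,0]},{"fingers":0,"offset":[0,0,2.4],"dr":[0,0,0]},{"fingers":0,"offset":[0,0,0],"dr":[0,0,0]},{"fingers":-0.9,"offset":[0,0,0],"dr":[0,0,0]},{"fingers":-0.9,"offset":[0,0,0],"dr":[0,0,0]}]' 25
python3 -m creep '[{"fingers":-0.9,"offset":[0,0,0],"dr":[0,0,0]},{"fingers":-0.9,"offset":[0,0,0],"dr":[0,0,0]},{"fingers":-0.9,"offset":[0,0,0],"dr":[0,0,0]}]' 
python3 -c "
from h import *
s,p,r=st();print(p,s['width'],r.as_rotvec(),s['q'])"
```

```text
t: 18.23
position: [0.4898, -0.2789, 0.1184]
orientation: [0.001, 1.0, -0.006, 0.001]
wrist_force: [0.4, -0.7, 0.2]
width: 0.0304
grasp_force: 0.0
t: 18.6
position: [0.4891, -0.2782, 0.1174]
orientation: [0.0, 1.0, -0.006, 0.0]
wrist_force: [-0.3, 1.0, 4.0]
width: 0.0137
grasp_force: 25.0
[ 0.4891 -0.2782  0.1174] 0.013732009722378839 [ 3.1411 -0.0187  0.0012] [-0.641   0.3201  1.6706  0.0001  1.1501  0.9417]
```

```bash
python3 -m creep '[{"fingers":-0.9,"offset":[0,0,-0.8],"dr":[0,0,0]},{"fingers":-0.9,"offset":[0,0,-0.8],"dr":[0,0,0]},{"fingers":-0.9,"offset":[0,0,-0.8],"dr":[0,0,0]},{"fingers":-0.9,"offset":[0,0,0],"dr":[0,0,0]}]' 
python3 -c "
from h import *
s,p,r=st();print(p,s['width'],s['wrist_torque'])
im=vision.get_image('side');h=cv2.cvtColor(im,cv2.COLOR_RGB2HSV); m=((h[...,0]>13)&(h[...,0]<40)&(h[...,1]>90)&(h[...,2]>80)).astype(np.uint8)
m[:285]=0;m[:,:200]=0;m[:,345:]=0
P=np.argwhere(cv2.morphologyEx(m,cv2.MORPH_CLOSE,np.ones((5,5))))[:,::-1]
k,l,ss,c=cv2.connectedComponentsWithStats(m);i=1+ss[1:,4].argmax();ct=max(cv2.findContours((l==i).astype(np.uint8),0,1)[0],key=len)
W=np.array([unproj('side',q[0],.007)[:2] for q in ct]);print(ss[i],cv2.minEnclosingCircle(W.astype(np.float32)),(W.max(0)+W.min(0))/2)"
```

```text
t: 19.1
position: [0.4893, -0.2786, 0.1416]
orientation: [0.001, 1.0, -0.006, 0.001]
wrist_force: [0.4, -0.1, -2.9]
width: 0.0138
grasp_force: 25.0
[ 0.4893 -0.2786  0.1416] 0.013792903116603663 [ 0.0444 -0.0099 -0.0324]
[ 239  300   87   72 4883] ((0.5249136686325073, 0.27750492095947266), 0.10849477350711823) [0.5245 0.2773]
```

The cover is lifted (-2.9 N). Its far edge would meet the gear head on a straight lift, so I'll move it toward -x first.

```bash
python3 -m creep '[{"fingers":-0.9,"offset":[-2,0,0],"dr":[0,0,0]},{"fingers":-0.9,"offset":[-3,0,0],"dr":[0,0,0]},{"fingers":-0.9,"offset":[-2,0,0],"dr":[0,0,0]},{"fingers":-0.9,"offset":[0,0,-2],"dr":[0,0,0]},{"fingers":-0.9,"offset":[0,0,-4],"dr":[0,0,0]}]' 
python3 -m creep '[{"fingers":-0.9,"offset":[0,0,-4],"dr":[0,0,0]},{"fingers":-0.9,"offset":[0,0,-4],"dr":[0,0,0]},{"fingers":-0.9,"offset":[0,-2,-2],"dr":[0,0,0]},{"fingers":-0.9,"offset":[0,-4,0],"dr":[0,0,0]},{"fingers":-0.9,"offset":[0,-5,0],"dr":[0,0,0]}]' 
python3 -m creep '[{"fingers":-0.9,"offset":[1,-5,0],"dr":[0,0,0]},{"fingers":-0.9,"offset":[2,-5,0],"dr":[0,0,0]},{"fingers":-0.9,"offset":[2,-5,0],"dr":[0,0,0]},{"fingers":-0.9,"offset":[2,-5,0],"dr":[0,0,0]},{"fingers":-0.9,"offset":[2,-5,0],"dr":[0,0,0]}]' 
python3 -m creep '[{"fingers":-0.9,"offset":[1,-5,0],"dr":[0,0,0]},{"fingers":-0.9,"offset":[0,-5,0],"dr":[0,0,0]},{"fingers":-0.9,"offset":[0,-5,0],"dr":[0,0,0]},{"fingers":-0.9,"offset":[0,-4,0],"dr":[0,0,0]},{"fingers":-0.9,"offset":[0,0,0],"dr":[0,0,0]}]' 
python3 -c "
from h import *
s,p,r=st();print(p,s['width'],r.as_rotvec(),s['q'])
print(r.inv().apply(np.array([.5245,.276,p[2]])-p)*100)"
```

```text
t: 19.77
position: [0.4165, -0.2764, 0.1999]
orientation: [-0.001, 1.0, -0.007, -0.002]
wrist_force: [0.1, -0.4, -2.8]
width: 0.014
grasp_force: 25.0
t: 20.4
position: [0.4195, -0.1669, 0.3007]
orientation: [0.0, 1.0, -0.007, 0.0]
wrist_force: [-0.4, 0.8, -2.8]
width: 0.0138
grasp_force: 25.0
t: 21.02
position: [0.5129, 0.0827, 0.3007]
orientation: [0.0, 1.0, -0.006, 0.0]
wrist_force: [0.3, -1.0, -2.4]
width: 0.0138
grasp_force: 25.0
t: 21.65
position: [0.5247, 0.2734, 0.2999]
orientation: [-0.0, 1.0, -0.004, -0.001]
wrist_force: [0.9, -0.4, -2.1]
width: 0.0136
grasp_force: 25.0
[0.5247 0.2734 0.2999] 0.013622403706320792 [-3.141   0.0136  0.002 ] [0.3622 0.2667 1.2888 0.001  1.5871 1.9417]
[-0.0224 -0.2581  0.0002]
```

```bash
python3 -m creep '[{"fingers":-0.9,"offset":[-0.1,-0.25,5],"dr":[0,0,0]},{"fingers":-0.9,"offset":[0,0,5],"dr":[0,0,0]},{"fingers":-0.9,"offset":[0,0,5],"dr":[0,0,0]},{"fingers":-0.9,"offset":[0,0,5],"dr":[0,0,0]},{"fingers":-0.9,"offset":[0,0,3],"dr":[0,0,0]}]' 
python3 -m creep '[{"fingers":-0.9,"offset":[0,0,0],"dr":[0,0,0]},{"fingers":-0.9,"offset":[0,0,0],"dr":[0,0,0]}]' 
python3 -c "
from h import *
s,p,r=st();print(p,s['width'],r.as_rotvec())
print(r.inv().apply(np.array([.523,.276,.021])-p)*100)"
```

```text
t: 22.28
position: [0.5227, 0.2714, 0.0682]
orientation: [0.001, 1.0, -0.007, -0.002]
wrist_force: [0.4, -1.1, -1.5]
width: 0.0138
grasp_force: 25.0
t: 22.52
position: [0.5257, 0.2735, 0.0722]
orientation: [-0.0, 1.0, -0.006, 0.001]
wrist_force: [0.4, 0.8, -2.0]
width: 0.0136
grasp_force: 25.0
[0.5257 0.2735 0.0722] 0.013592049782625563 [-3.141   0.0204 -0.0038]
[-0.2899 -0.2466  5.1184]
```

```bash
python3 -m creep '[{"fingers":-0.9,"offset":[-0.3,-0.25,2],"dr":[0,0,0]},{"fingers":-0.9,"offset":[0,0,2],"dr":[0,0,0]},{"fingers":-0.9,"offset":[0,0,0.7],"dr":[0,0,0]},{"fingers":-0.9,"offset":[0,0,0.3],"dr":[0,0,0]},{"fingers":-0.9,"offset":[0,0,0],"dr":[0,0,0]}]' 
python3 -c "
from h import *
s,p,r=st();print(p,s['width'],r.as_rotvec())"
```

```text
t: 23.15
position: [0.5223, 0.2767, 0.0216]
orientation: [-0.0, 1.0, -0.006, 0.001]
wrist_force: [-0.1, 0.2, -2.6]
width: 0.0136
grasp_force: 25.0
[0.5223 0.2767 0.0216] 0.013635633818801375 [-3.141   0.0192 -0.0026]
```

```bash
python3 -m creep '[{"fingers":-0.9,"offset":[0,0,0.15],"dr":[0,0,0]},{"fingers":-0.9,"offset":[0,0,0],"dr":[0,0,0]}]' 
python3 -m creep '[{"fingers":0.3,"offset":[0,0,0],"dr":[0,0,0]},{"fingers":0.3,"offset":[0,0,0],"dr":[0,0,0]},{"fingers":0.3,"offset":[0,0,0],"dr":[0,0,0]},{"fingers":0.3,"offset":[0,0,-2],"dr":[0,0,0]},{"fingers":0.3,"offset":[0,0,-5],"dr":[0,0,0]}]' 
python3 -m creep '[{"fingers":1,"offset":[0,0,-6],"dr":[0,0,0]},{"fingers":1,"offset":[0,0,-6],"dr":[0,0,0]},{"fingers":1,"offset":[-5,0,-6],"dr":[0,0,0]},{"fingers":1,"offset":[-6,3,-2],"dr":[0,0,0]},{"fingers":1,"offset":[-6,5,0],"dr":[0,0,0]}]' 
python3 -m creep '[{"fingers":1,"offset":[-5,4,0],"dr":[0,0,0]},{"fingers":1,"offset":[-2,3,0],"dr":[0,0,0]},{"fingers":1,"offset":[0,0,0],"dr":[0,0,0]}]' 
python3 - <<'E'
from h import *
s,p,r=st();print(p,r.as_rotvec(),s['q'])
it=vision.get_image("top")[:,:,::-1]
a=cv2.resize(it[190:275,130:390],None,fx=3.05,fy=3.05,interpolation=3);cv2.imwrite("pics/c3.png",a)
E
```

```text
t: 23.4
position: [0.5224, 0.2767, 0.0204]
orientation: [-0.0, 1.0, -0.006, 0.001]
wrist_force: [0.7, -1.0, 3.9]
width: 0.0141
grasp_force: 25.0
t: 24.02
position: [0.5195, 0.2756, 0.0874]
orientation: [0.001, 1.0, -0.006, -0.003]
wrist_force: [0.6, 0.3, 0.2]
width: 0.0597
grasp_force: 0.0
t: 24.65
position: [0.3786, 0.2115, 0.2768]
orientation: [-0.001, 1.0, -0.005, 0.002]
wrist_force: [0.1, 0.4, -0.1]
width: 0.0941
grasp_force: 0.0
t: 25.02
position: [0.3079, 0.1421, 0.2754]
orientation: [0.0, 1.0, -0.007, 0.001]
wrist_force: [0.1, -0.1, -0.2]
width: 0.094
grasp_force: 0.0
[0.3079 0.1421 0.2754] [ 3.1415 -0.0225  0.0021] [ 0.2265 -0.1325  1.7865 -0.0003  1.4863  1.8117]
```

View pics/c3.png

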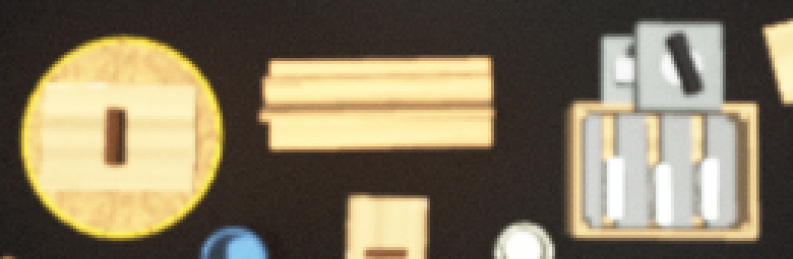

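The cover is flat and centred on the cork (crop (119,138) against cork (122,138)). Three plaques stand in the box at crop (614,190), (663,195) and (709,188). Now I'll measure the plaques and the ledge with overlays.

```bash
python3 - <<'E'
from h import *
it=vision.get_image("top")[:,:,::-1].copy();isd=vision.get_image("side")[:,:,::-1].copy()
a=cv2.resize(it[220:272,314:384],None,fx=7,fy=7,interpolation=3)   # box
X,Y,yaw=.559,.003,.012
L=[]
for dx,z in((0,.05),(-.0136,.0918),(.019,.0562),(.0165,.0638)):
    L.append([np.array([X+dx-np.sin(yaw)*t,Y+t,z]) for t in(-.115,.115)])
def ov(im,n,box,f):
    x0,y0,x1,y1=box;c=cv2.resize(im[y0:y1,x0:x1],None,fx=f,fy=f,interpolation=3)
    for (p,q),col in zip(L,((255,0,0),(0,0,255),(0,160,0),(255,0,255))):
        for t in np.linspace(0,1,9):
            u=(proj(n,p+(q-p)*t)[0]-[x0,y0]+.5)*f;cv2.circle(c,(int(u[0]),int(u[1])),1,col,-1)
    return c
b=ov(it,"top",(212,205,298,243),6)
d=ov(isd,"side",(268,212,318,288),7)
c=np.zeros((600,800,3),np.uint8)
c[:b.shape[0],:b.shape[1]]=b; c[232:232+a.shape[0],:a.shape[1]]=a[:368]
w=800-516-4;dd=cv2.resize(d,(w,int(d.shape[0]*w/d.shape[1])));c[:dd.shape[0],520:]=dd
cv2.imwrite("pics/c4.png",c);print(a.shape,dd.shape)
E
```

```text
(364, 490, 3) (425, 280, 3)
```

View pics/c4.png

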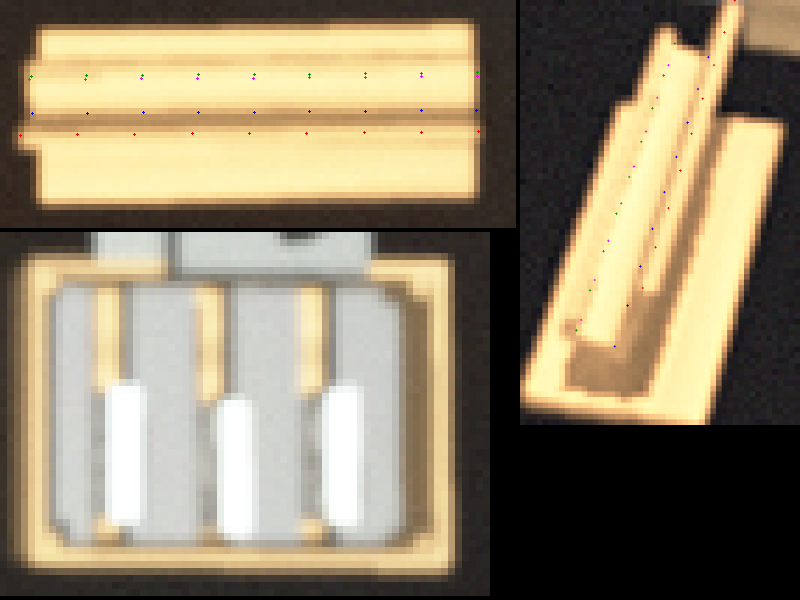

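The ledge corner is at x ≈ 0.5615, since the overlay sits about 1 px off. Plaque bottom edges in the crop are at rows 525, 540 and 528, and their right edges at columns 146, 255 and 362.

```bash
python3 - <<'E'
from h import *
f=lambda x,y:(x/7+314-.5,(y-232)/7+220-.5)
for c,r in((146,525),(255,540),(362,528)):
    q=unproj("top",f(c,r),.098); print("centre",q+[.028,.006,0])
print("cam",-cam("top")[1][:3,:3].T@cam("top")[1][:3,3])
E
```

```text
centre [ 0.4715 -0.2338  0.098 ]
centre [ 0.4655 -0.2798  0.098 ]
centre [ 0.4708 -0.3251  0.098 ]
cam [ 0.4643 -0.0772  1.4664]
```

```bash
python3 -m creep '[{"fingers":-0.35,"offset":[1,4,0],"dr":[0,0,0]},{"fingers":-0.35,"offset":[2,5.5,0],"dr":[0,0,0]},{"fingers":-0.35,"offset":[2.5,5.5,0],"dr":[0,0,0]},{"fingers":-0.35,"offset":[3,5.5,0],"dr":[0,0,0]},{"fingers":-0.35,"offset":[3,5.5,0],"dr":[0,0,0]}]' 
python3 -m creep '[{"fingers":-0.35,"offset":[3,5.5,0],"dr":[0,0,0]},{"fingers":-0.35,"offset":[2,4,0],"dr":[0,0,0]},{"fingers":-0.35,"offset":[0,2,2],"dr":[0,0,0]},{"fingers":-0.35,"offset":[0,0,5],"dr":[0,0,0]},{"fingers":-0.35,"offset":[0,0,5],"dr":[0,0,0]}]' 
python3 -m creep '[{"fingers":-0.35,"offset":[0,0,0],"dr":[0,0,0]},{"fingers":-0.35,"offset":[0,0,0],"dr":[0,0,0]}]' 
python3 -c "
from h import *
s,p,r=st();print(p,s['width'],r.as_rotvec())
print(r.inv().apply(np.array([.473,-.2325,.068])-p)*100)"
```

```text
t: 25.8
position: [0.4234, -0.1198, 0.2747]
orientation: [-0.0, 1.0, -0.006, 0.0]
wrist_force: [0.6, 0.6, 0.6]
width: 0.0473
grasp_force: 0.0
t: 26.42
position: [0.4715, -0.234, 0.153]
orientation: [-0.0, 1.0, -0.006, 0.0]
wrist_force: [0.0, -0.2, -0.4]
width: 0.0303
grasp_force: 0.0
t: 26.68
position: [0.4716, -0.234, 0.1562]
orientation: [0.001, 1.0, -0.006, 0.001]
wrist_force: [0.7, 0.5, 0.6]
width: 0.0307
grasp_force: 0.0
[ 0.4716 -0.234   0.1562] 0.030708256931456276 [ 3.1404 -0.0181  0.0028]
[ 0.124  -0.1637  8.8229]
```

```bash
python3 -m creep '[{"fingers":-0.35,"offset":[0.1,-0.15,3],"dr":[0,0,0]},{"fingers":-0.35,"offset":[0,0,3],"dr":[0,0,0]},{"fingers":-0.35,"offset":[0,0,2.8],"dr":[0,0,0]},{"fingers":-0.35,"offset":[0,0,0],"dr":[0,0,0]},{"fingers":-0.9,"offset":[0,0,0],"dr":[0,0,0]}]' 40
python3 -m creep '[{"fingers":-0.9,"offset":[0,0,0],"dr":[0,0,0]},{"fingers":-0.9,"offset":[0,0,0],"dr":[0,0,0]},{"fingers":-0.9,"offset":[0,0,0],"dr":[0,0,0]}]' 
python3 -c "
from h import *
s,p,r=st();print(p,s['width'],r.as_rotvec(),s['wrist_force'])"
```

```text
t: 27.3
position: [0.4727, -0.233, 0.0694]
orientation: [0.001, 1.0, -0.006, 0.002]
wrist_force: [-0.2, -0.2, 0.5]
width: 0.0241
grasp_force: 0.0
t: 27.68
position: [0.472, -0.2327, 0.0689]
orientation: [0.001, 1.0, -0.006, 0.002]
wrist_force: [0.0, 0.1, 6.9]
width: 0.0117
grasp_force: 40.0
[ 0.472  -0.2327  0.0689] 0.011659949895349027 [ 3.1395 -0.0193  0.0049] [0.0276 0.139  6.8727]
```

```bash
python3 -m creep '[{"fingers":-0.9,"offset":[0,0,-1],"dr":[0,0,0]},{"fingers":-0.9,"offset":[0,0,-3],"dr":[0,0,0]},{"fingers":-0.9,"offset":[0,0,-5],"dr":[0,0,0]},{"fingers":-0.9,"offset":[0,0,-5],"dr":[0,0,0]},{"fingers":-0.9,"offset":[0,0,-5],"dr":[0,0,0]}]' 
python3 -m creep '[{"fingers":-0.9,"offset":[0,0,-4],"dr":[0,0,0]},{"fingers":-0.9,"offset":[0,-3,0],"dr":[0,0,0]},{"fingers":-0.9,"offset":[0,-5,0],"dr":[0,0,0]},{"fingers":-0.9,"offset":[0,-5,0],"dr":[0,0,0]},{"fingers":-0.9,"offset":[0,-5,0],"dr":[0,0,0]}]' 
python3 -m creep '[{"fingers":-0.9,"offset":[1,-5,0],"dr":[0,0,0]},{"fingers":-0.9,"offset":[3,-5,0],"dr":[0,0,0]},{"fingers":-0.9,"offset":[3,-2.8,0],"dr":[0,0,0]},{"fingers":-0.9,"offset":[0,0,0],"dr":[0,0,-0.1745]},{"fingers":-0.9,"offset":[0,0,0],"dr":[0,0,-0.1745]}]' 
python3 -m creep '[{"fingers":-0.9,"offset":[0,0,0],"dr":[0,0,-0.1745]},{"fingers":-0.9,"offset":[0,0,0],"dr":[0,0,-0.1745]},{"fingers":-0.9,"offset":[0,0,0],"dr":[0,0,-0.1745]},{"fingers":-0.9,"offset":[0,0,0],"dr":[0,0,-0.1745]},{"fingers":-0.9,"offset":[0,0,0],"dr":[0,0,-0.1745]}]' 
python3 -m creep '[{"fingers":-0.9,"offset":[0,0,0],"dr":[0,0,-0.1745]},{"fingers":-0.9,"offset":[0,0,0],"dr":[0,0,-0.1745]},{"fingers":-0.9,"offset":[0,0,0],"dr":[-0.157,0,0]},{"fingers":-0.9,"offset":[0,0,0],"dr":[-0.157,0,0]},{"fingers":-0.9,"offset":[0,0,0],"dr":[0,0,0]}]' 
cat >> h.py <<'E'
def rack(yr,drop,off=.003,up=.0,X=.5615,Y=.003,yaw=.012):
    """step (cm, tool axes; rad) to bring a plaque held 'drop' above its lower edge to rack slot yr"""
    s,p,r=st(); th=np.deg2rad(18); u=np.array([-np.sin(th),0,np.cos(th)]);n=np.array([np.cos(th),0,np.sin(th)])
    T=np.array([0,yr,0])+u*(drop+up)+n*(.006+off); Rz=R.from_euler('z',yaw); T=Rz.apply(T)+[X,Y,.05]
    Rt=Rz*R.from_matrix(np.array([[0,1,0],n,-u]).T)
    print('p',p,'w',s['width'],'F',s['wrist_force'],'off',r.inv().apply(T-p)*100,'dr',(r.inv()*Rt).as_rotvec(),'q',s['q'])
E
python3 -c "
from h import *
rack(.072,.061,.003,.03)"
```

```text
t: 28.3
position: [0.4702, -0.2315, 0.2591]
orientation: [-0.0, 1.0, -0.006, -0.0]
wrist_force: [0.4, 0.1, -1.2]
width: 0.0119
grasp_force: 40.0
t: 28.92
position: [0.4724, -0.0504, 0.2974]
orientation: [-0.0, 1.0, -0.006, 0.0]
wrist_force: [-0.0, 0.5, -0.5]
width: 0.0116
grasp_force: 40.0
t: 29.55
position: [0.5443, 0.0759, 0.2969]
orientation: [-0.0, 0.985, 0.171, -0.001]
wrist_force: [-0.3, -0.6, -1.1]
width: 0.0123
grasp_force: 40.0
t: 30.18
position: [0.544, 0.0752, 0.2973]
orientation: [-0.0, 0.821, 0.571, -0.0]
wrist_force: [0.1, -0.1, -0.9]
width: 0.0117
grasp_force: 40.0
t: 30.8
position: [0.5396, 0.0754, 0.2959]
orientation: [0.11, 0.703, 0.694, 0.108]
wrist_force: [0.1, 0.3, -1.1]
width: 0.012
grasp_force: 40.0
p [0.5396 0.0754 0.2959] w 0.012000001090504763 F [ 0.1267  0.3167 -1.1483] off [-0.0623 -4.6205 14.9579] dr [-0.0052  0.0075 -0.0228] q [ 0.0178  0.0134  1.6491 -0.01    1.1703  0.0322]
```

```bash
python3 -m creep '[{"fingers":-0.9,"offset":[-0.06,-4.6,0],"dr":[-0.005,0.007,-0.023]},{"fingers":-0.9,"offset":[0,0,5],"dr":[0,0,0]},{"fingers":-0.9,"offset":[0,0,5],"dr":[0,0,0]},{"fingers":-0.9,"offset":[0,0,3],"dr":[0,0,0]},{"fingers":-0.9,"offset":[0,0,0],"dr":[0,0,0]}]' 
python3 -c "
from h import *
rack(.072,.061,.003,.03)"
```

```text
t: 31.42
position: [0.5421, 0.0753, 0.1574]
orientation: [0.11, 0.695, 0.702, 0.111]
wrist_force: [0.5, -0.2, -1.1]
width: 0.0118
grasp_force: 40.0
p [0.5421 0.0753 0.1574] w 0.011808439468774783 F [ 0.5098 -0.2248 -1.0601] off [-0.0561 -0.6566  1.6905] dr [-0.0012  0.0008 -0.0006] q [ 0.0114  0.1075  1.9035 -0.0009  0.8177  0.0007]
```

```bash
python3 -m creep '[{"fingers":-0.9,"offset":[-0.06,-0.65,0],"dr":[0,0,0]},{"fingers":-0.9,"offset":[0,0,1.7],"dr":[0,0,0]},{"fingers":-0.9,"offset":[0,0,1],"dr":[0,0,0]},{"fingers":-0.9,"offset":[0,0,1],"dr":[0,0,0]},{"fingers":-0.9,"offset":[0,0,0],"dr":[0,0,0]}]' 
python3 -c "
from h import *
rack(.072,.061,.003,.0)
im=vision.get_image('side')[:,:,::-1];crop('side',(240,190,360,290),6,'c5.png',img=im.copy())"
```

```text
t: 32.05
position: [0.5468, 0.075, 0.122]
orientation: [0.112, 0.694, 0.702, 0.112]
wrist_force: [0.0, -0.3, -1.6]
width: 0.0117
grasp_force: 40.0
p [0.5468 0.075  0.122 ] w 0.011721163095832848 F [ 0.034  -0.3078 -1.582 ] off [-0.0165 -0.0111  1.1722] dr [ 0.004   0.0007 -0.0003] q [ 0.0104  0.1499  1.9561 -0.0003  0.7175 -0.001 ]
```

View pics/c5.png

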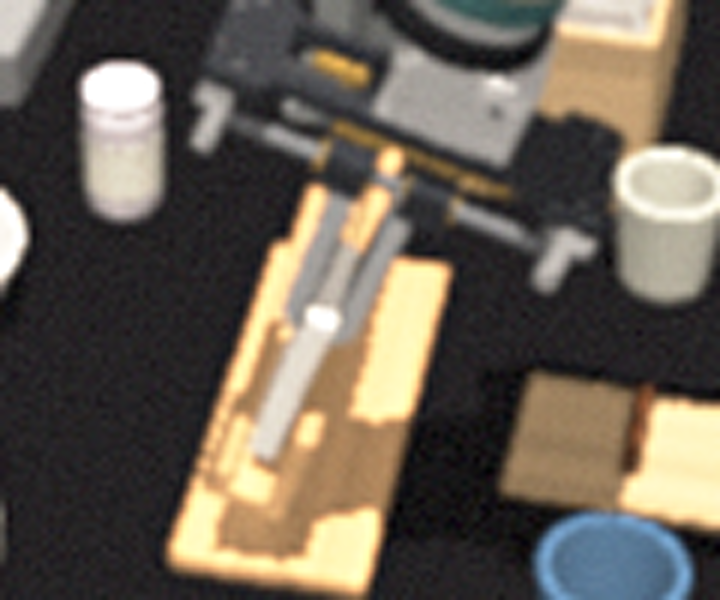

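The plaque is leaning correctly between the lip and the back, its lower end at (265,455). I'll lower it by feel.

```bash
python3 -m creep '[{"fingers":-0.9,"offset":[0,0,0.5],"dr":[0,0,0]},{"fingers":-0.9,"offset":[0,0,0.4],"dr":[0,0,0]},{"fingers":-0.9,"offset":[0,0,0],"dr":[0,0,0]}]' 
python3 -m creep '[{"fingers":-0.9,"offset":[0,0,0.2],"dr":[0,0,0]},{"fingers":-0.9,"offset":[0,0,0],"dr":[0,0,0]}]' 
python3 -c "
from h import *
rack(.072,.061,.003,.0)"
```

```text
t: 32.48
position: [0.5496, 0.075, 0.1133]
orientation: [0.112, 0.694, 0.702, 0.112]
wrist_force: [-0.2, 0.4, -1.9]
width: 0.012
grasp_force: 40.0
t: 32.72
position: [0.5504, 0.075, 0.1117]
orientation: [0.112, 0.694, 0.702, 0.113]
wrist_force: [-0.8, -0.2, -1.0]
width: 0.0117
grasp_force: 40.0
p [0.5504 0.075  0.1117] w 0.011689902493035437 F [-0.8495 -0.2041 -0.9619] off [-0.0169 -0.031   0.0885] dr [ 0.0046  0.0007 -0.0003] q [ 0.0104  0.1667  1.9656 -0.0003  0.6904 -0.001 ]
```

```bash
python3 -m creep '[{"fingers":-0.9,"offset":[0,0,0.15],"dr":[0,0,0]},{"fingers":-0.9,"offset":[0,0,0],"dr":[0,0,0]}]' 
python3 -m creep '[{"fingers":-0.9,"offset":[0,-0.2,0],"dr":[0,0,0]},{"fingers":-0.9,"offset":[0,0,0],"dr":[0,0,0]}]' 
python3 -c "
from h import *
rack(.072,.061,.0,.0)"
python3 -m creep '[{"fingers":-0.9,"offset":[0,-0.2,0],"dr":[0,0,0]},{"fingers":-0.9,"offset":[0,0,0],"dr":[0,0,0]}]' 
python3 -c "
from h import *
rack(.072,.061,.0,.0)"
```

```text
t: 32.98
position: [0.5508, 0.075, 0.1112]
orientation: [0.112, 0.694, 0.702, 0.113]
wrist_force: [-4.0, -0.4, 5.7]
width: 0.0114
grasp_force: 40.0
t: 33.22
position: [0.5504, 0.075, 0.1111]
orientation: [0.113, 0.694, 0.702, 0.114]
wrist_force: [-1.0, -1.2, 5.6]
width: 0.0118
grasp_force: 40.0
p [0.5504 0.075  0.1111] w 0.011816757649026479 F [-1.0279 -1.2089  5.551 ] off [-0.0109 -0.3151  0.0274] dr [ 0.0085  0.0008 -0.0003] q [ 0.0103  0.1661  1.9699 -0.0004  0.683  -0.001 ]
t: 33.48
position: [0.5491, 0.075, 0.1107]
orientation: [0.113, 0.694, 0.702, 0.114]
wrist_force: [0.7, -0.9, 4.6]
width: 0.0117
grasp_force: 40.0
p [0.5491 0.075  0.1107] w 0.011698631708375328 F [ 0.6646 -0.8744  4.6288] off [-0.0159 -0.1779  0.0283] dr [ 0.0096  0.0007 -0.0005] q [ 0.0103  0.1643  1.9739 -0.0002  0.6796 -0.0009]
```

```bash
python3 -m creep '[{"fingers":-0.9,"offset":[0,-0.15,0],"dr":[0,0,0]},{"fingers":-0.9,"offset":[0,0,0],"dr":[0,0,0]}]' 
python3 -m creep '[{"fingers":-0.9,"offset":[0,-0.1,0],"dr":[0,0,0]},{"fingers":-0.9,"offset":[0,0,0],"dr":[0,0,0]}]' 
python3 -c "
from h import *
rack(.072,.061,.0,.0)"
```

```text
t: 33.72
position: [0.5477, 0.0751, 0.1102]
orientation: [0.113, 0.694, 0.702, 0.115]
wrist_force: [0.6, -0.8, 5.8]
width: 0.0116
grasp_force: 40.0
t: 33.98
position: [0.5469, 0.0751, 0.11]
orientation: [0.114, 0.694, 0.702, 0.115]
wrist_force: [0.2, 0.1, 6.0]
width: 0.0119
grasp_force: 40.0
p [0.5469 0.0751 0.11  ] w 0.01193348453715658 F [0.2065 0.0864 6.0435] off [-0.0248  0.0542  0.0285] dr [ 0.0099  0.0005 -0.0006] q [ 0.0104  0.162   1.9793 -0.      0.6762 -0.0009]
```

```bash
python3 -m creep '[{"fingers":-0.9,"offset":[0,-0.15,0],"dr":[0,0,0]},{"fingers":-0.9,"offset":[0,0,0],"dr":[0,0,0]}]' 
python3 -m creep '[{"fingers":-0.9,"offset":[0,-0.15,0],"dr":[0,0,0]},{"fingers":-0.9,"offset":[0,0,0],"dr":[0,0,0]}]' 
python3 -c "
from h import *
rack(.072,.061,.0,.0)"
```

```text
t: 34.22
position: [0.5462, 0.0751, 0.1098]
orientation: [0.114, 0.694, 0.702, 0.115]
wrist_force: [3.1, 0.2, 5.8]
width: 0.0117
grasp_force: 40.0
t: 34.48
position: [0.5461, 0.0751, 0.1098]
orientation: [0.115, 0.694, 0.702, 0.116]
wrist_force: [5.8, 0.7, 4.4]
width: 0.0118
grasp_force: 40.0
p [0.5461 0.0751 0.1098] w 0.011762649562336804 F [5.8385 0.7441 4.4127] off [-0.0253  0.1375  0.0345] dr [ 0.0138  0.0006 -0.0002] q [ 0.0104  0.1597  1.9846 -0.0001  0.6694 -0.0013]
```

The plaque is seated against both ledge and back. I'll release it and go back for plaque 2.

```bash
python3 -m creep '[{"fingers":-0.35,"offset":[0,0.1,0],"dr":[0,0,0]},{"fingers":-0.35,"offset":[0,0,0],"dr":[0,0,0]},{"fingers":-0.35,"offset":[0,0,0],"dr":[0,0,0]},{"fingers":-0.35,"offset":[0,0,-2],"dr":[0,0,0]},{"fingers":-0.35,"offset":[0,0,-4],"dr":[0,0,0]}]' 
python3 -m creep '[{"fingers":-0.35,"offset":[0,0,-5],"dr":[0,0,0]},{"fingers":-0.35,"offset":[0,0,-5],"dr":[0,0,0]},{"fingers":-0.35,"offset":[0,0,-3],"dr":[0.157,0,0]},{"fingers":-0.35,"offset":[0,0,0],"dr":[0.157,0,0]},{"fingers":-0.35,"offset":[0,0,0],"dr":[0,0,0.1745]}]' 
python3 -m creep '[{"fingers":-0.35,"offset":[0,0,0],"dr":[0,0,0.1745]},{"fingers":-0.35,"offset":[0,0,0],"dr":[0,0,0.1745]},{"fingers":-0.35,"offset":[0,0,0],"dr":[0,0,0.1745]},{"fingers":-0.35,"offset":[0,0,0],"dr":[0,0,0.1745]},{"fingers":-0.35,"offset":[0,0,0],"dr":[0,0,0.1745]}]' 
python3 -m creep '[{"fingers":-0.35,"offset":[0,0,0],"dr":[0,0,0.1745]},{"fingers":-0.35,"offset":[0,0,0],"dr":[0,0,0.1745]},{"fingers":-0.35,"offset":[0,0,0],"dr":[0,0,0.1745]},{"fingers":-0.35,"offset":[0,0,0],"dr":[0,0,0.023]},{"fingers":-0.35,"offset":[0,0,0],"dr":[0,0,0]}]' 
cat >> h.py <<'E'
def box(x,y,z):
    s,p,r=st();Rt=R.from_matrix(np.diag([1.,-1,-1]))
    print('p',p,'w',s['width'],'F',s['wrist_force'],'off',r.inv().apply(np.array([x,y,z])-p)*100,'dr',(r.inv()*R.from_euler('z',-.01)*Rt).as_rotvec())
E
python3 - <<'E'
from h import *
box(.467,-.2785,.068)
it=vision.get_image("top")[:,:,::-1]
a=cv2.resize(it[190:275,130:390],None,fx=3.05,fy=3.05,interpolation=3);cv2.imwrite("pics/c6.png",a)
E
```

```text
t: 35.1
position: [0.5214, 0.0747, 0.1625]
orientation: [0.109, 0.694, 0.703, 0.11]
wrist_force: [-0.1, -1.1, 0.4]
width: 0.0304
grasp_force: 0.0
t: 35.72
position: [0.485, 0.0742, 0.2869]
orientation: [0.001, 0.764, 0.645, 0.0]
wrist_force: [0.4, 0.2, -1.0]
width: 0.0308
grasp_force: 0.0
t: 36.35
position: [0.4821, 0.0744, 0.2872]
orientation: [0.001, 0.965, 0.262, 0.001]
wrist_force: [-0.6, 0.6, -0.3]
width: 0.0306
grasp_force: 0.0
t: 36.98
position: [0.4828, 0.0744, 0.2878]
orientation: [0.0, 1.0, -0.005, 0.002]
wrist_force: [-0.2, 0.1, -0.4]
width: 0.0306
grasp_force: 0.0
p [0.4828 0.0744 0.2878] w 0.030624285871552703 F [-0.2482  0.0856 -0.4358] off [-1.3376 35.2884 21.9897] dr [ 0.0005 -0.0037  0.0009]
```

View pics/c6.png

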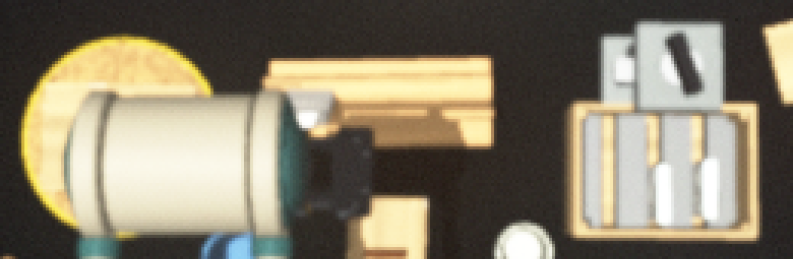

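Plaque 1 is on the ledge at about (318,108), partly hidden by the arm. The two others are unchanged at (663,195) and (709,188).

```bash
python3 -m creep '[{"fingers":-0.35,"offset":[-1,4.3,0],"dr":[0,0,0]},{"fingers":-0.35,"offset":[-0.3,5.5,0],"dr":[0,0,0]},{"fingers":-0.35,"offset":[0,5.5,0],"dr":[0,0,0]},{"fingers":-0.35,"offset":[0,5.5,0],"dr":[0,0,0]},{"fingers":-0.35,"offset":[0,5.5,0],"dr":[0,0,0]}]' 
python3 -m creep '[{"fingers":-0.35,"offset":[0,5,0],"dr":[0,0,0]},{"fingers":-0.35,"offset":[0,4,0],"dr":[0,0,2e-3]},{"fingers":-0.35,"offset":[0,0,4],"dr":[0,0,0]},{"fingers":-0.35,"offset":[0,0,5],"dr":[0,0,0]},{"fingers":-0.35,"offset":[0,0,4],"dr":[0,0,0]}]' 
python3 -m creep '[{"fingers":-0.35,"offset":[0,0,0],"dr":[0,0,0]},{"fingers":-0.35,"offset":[0,0,0],"dr":[0,0,0]}]' 
python3 -c "
from h import *
box(.467,-.2785,.068)"
```

```text
t: 37.65
position: [0.467, -0.1901, 0.2883]
orientation: [0.0, 1.0, -0.005, 0.003]
wrist_force: [1.0, 0.9, 0.1]
width: 0.0302
grasp_force: 0.0
t: 38.28
position: [0.4663, -0.2783, 0.1564]
orientation: [-0.0, 1.0, -0.006, 0.002]
wrist_force: [0.2, 0.1, -0.1]
width: 0.0306
grasp_force: 0.0
t: 38.52
position: [0.4679, -0.2792, 0.1597]
orientation: [0.001, 1.0, -0.006, 0.003]
wrist_force: [-0.3, -0.2, 0.8]
width: 0.0306
grasp_force: 0.0
p [ 0.4679 -0.2792  0.1597] w 0.03056667283891808 F [-0.2743 -0.2219  0.776 ] off [-0.1513 -0.0872  9.1738] dr [ 0.0019 -0.0069 -0.0025]
```

```bash
python3 -m creep '[{"fingers":-0.35,"offset":[-0.1,-0.1,3],"dr":[0,-0.006,0]},{"fingers":-0.35,"offset":[0,0,3],"dr":[0,0,0]},{"fingers":-0.35,"offset":[0,0,3.1],"dr":[0,0,0]},{"fingers":-0.35,"offset":[0,0,0],"dr":[0,0,0]},{"fingers":-0.9,"offset":[0,0,0],"dr":[0,0,0]}]' 40
python3 -m creep '[{"fingers":-0.9,"offset":[0,0,0],"dr":[0,0,0]},{"fingers":-0.9,"offset":[0,0,0],"dr":[0,0,0]},{"fingers":-0.9,"offset":[0,0,0],"dr":[0,0,0]}]' 
python3 -c "
from h import *
box(.467,-.2785,.068)"
python3 -m creep '[{"fingers":-0.9,"offset":[0,0,-1],"dr":[0,0,0]},{"fingers":-0.9,"offset":[0,0,-3],"dr":[0,0,0]},{"fingers":-0.9,"offset":[0,0,-5],"dr":[0,0,0]},{"fingers":-0.9,"offset":[0,0,-5],"dr":[0,0,0]},{"fingers":-0.9,"offset":[0,0,-5],"dr":[0,0,0]}]' 
python3 -m creep '[{"fingers":-0.9,"offset":[0,0,-4],"dr":[0,0,0]},{"fingers":-0.9,"offset":[0,-3,0],"dr":[0,0,0]},{"fingers":-0.9,"offset":[0,-5,0],"dr":[0,0,0]},{"fingers":-0.9,"offset":[0,-5,0],"dr":[0,0,0]},{"fingers":-0.9,"offset":[0,-5,0],"dr":[0,0,0]}]' 
python3 -m creep '[{"fingers":-0.9,"offset":[2,-5,0],"dr":[0,0,0]},{"fingers":-0.9,"offset":[2,-5,0],"dr":[0,0,0]},{"fingers":-0.9,"offset":[0,0,0],"dr":[0,0,-0.1745]},{"fingers":-0.9,"offset":[0,0,0],"dr":[0,0,-0.1745]},{"fingers":-0.9,"offset":[0,0,0],"dr":[0,0,-0.1745]}]' 
python3 -m creep '[{"fingers":-0.9,"offset":[0,0,0],"dr":[0,0,-0.1745]},{"fingers":-0.9,"offset":[0,0,0],"dr":[0,0,-0.1745]},{"fingers":-0.9,"offset":[0,0,0],"dr":[0,0,-0.1745]},{"fingers":-0.9,"offset":[0,0,0],"dr":[0,0,-0.1745]},{"fingers":-0.9,"offset":[0,0,0],"dr":[0,0,-0.1745]}]' 
python3 -m creep '[{"fingers":-0.9,"offset":[0,0,0],"dr":[0,0,-0.1745]},{"fingers":-0.9,"offset":[0,0,0],"dr":[-0.157,0,0]},{"fingers":-0.9,"offset":[0,0,0],"dr":[-0.157,0,-0.02]},{"fingers":-0.9,"offset":[0,0,0],"dr":[0,0,0]}]' 
python3 -c "
from h import *
rack(.0,.061,.003,.03,X=.5605)"
```

```text
t: 39.15
position: [0.4677, -0.2788, 0.0695]
orientation: [0.002, 1.0, -0.006, 0.001]
wrist_force: [-0.1, 0.0, 0.4]
width: 0.0239
grasp_force: 0.0
t: 39.52
position: [0.4672, -0.2785, 0.0691]
orientation: [0.001, 1.0, -0.007, 0.001]
wrist_force: [-0.4, -0.4, 6.5]
width: 0.0118
grasp_force: 40.0
p [ 0.4672 -0.2785  0.0691] w 0.011832180526820257 F [-0.3825 -0.4223  6.5327] off [-0.0212  0.0039  0.1093] dr [ 0.0027 -0.002  -0.0032]
t: 40.15
position: [0.4658, -0.2771, 0.2592]
orientation: [0.0, 1.0, -0.007, -0.001]
wrist_force: [0.4, 0.2, -1.0]
width: 0.0117
grasp_force: 40.0
t: 40.78
position: [0.4681, -0.0959, 0.2975]
orientation: [0.0, 1.0, -0.007, -0.0]
wrist_force: [0.4, -0.7, -0.3]
width: 0.0117
grasp_force: 40.0
t: 41.4
position: [0.5095, 0.0025, 0.2972]
orientation: [-0.0, 0.967, 0.256, -0.001]
wrist_force: [-0.7, 0.8, -1.3]
width: 0.0117
grasp_force: 40.0
t: 42.02
position: [0.5094, 0.0021, 0.2973]
orientation: [-0.0, 0.768, 0.64, -0.001]
wrist_force: [-0.2, 0.5, -1.3]
width: 0.0118
grasp_force: 40.0
t: 42.52
position: [0.5054, 0.0026, 0.296]
orientation: [0.11, 0.697, 0.701, 0.108]
wrist_force: [-0.5, -0.3, -0.3]
width: 0.012
grasp_force: 40.0
p [0.5054 0.0026 0.296 ] w 0.012039783182718457 F [-0.5088 -0.255  -0.3301] off [ 0.0613 -1.3727 16.0077] dr [-0.0054  0.0062 -0.0049] q [-0.1711 -0.0533  1.7134  0.0534  1.177  -0.1901]
```

```bash
python3 -m creep '[{"fingers":-0.9,"offset":[0.06,-1.4,0],"dr":[-0.005,0.006,-0.005]},{"fingers":-0.9,"offset":[0,0,5],"dr":[0,0,0]},{"fingers":-0.9,"offset":[0,0,5],"dr":[0,0,0]},{"fingers":-0.9,"offset":[0,0,4],"dr":[0,0,0]},{"fingers":-0.9,"offset":[0,0,0],"dr":[0,0,0]}]' 
python3 -m creep '[{"fingers":-0.9,"offset":[0,0,0],"dr":[0,0,0]}]' 
python3 -c "
from h import *
rack(.0,.061,.003,.0,X=.5605)"
```

```text
t: 43.15
position: [0.5397, 0.003, 0.1566]
orientation: [0.108, 0.694, 0.703, 0.11]
wrist_force: [-0.9, 0.6, -0.5]
width: 0.0116
grasp_force: 40.0
t: 43.28
position: [0.5419, 0.0027, 0.1612]
orientation: [0.112, 0.694, 0.703, 0.113]
wrist_force: [-0.0, 0.5, -0.0]
width: 0.0118
grasp_force: 40.0
p [0.5419 0.0027 0.1612] w 0.011779416356592666 F [-0.0449  0.5489 -0.0231] off [ 0.0178 -0.7936  5.044 ] dr [0.0051 0.0009 0.001 ] q [-0.1626  0.0908  1.9147  0.0733  0.8225 -0.2168]
```

```bash
python3 -m creep '[{"fingers":-0.9,"offset":[0,-0.75,0],"dr":[0.004,0,0]},{"fingers":-0.9,"offset":[0,0,2.3],"dr":[0,0,0]},{"fingers":-0.9,"offset":[0,0,1.2],"dr":[0,0,0]},{"fingers":-0.9,"offset":[0,0,0.6],"dr":[0,0,0]},{"fingers":-0.9,"offset":[0,0,0],"dr":[0,0,0]}]' 
python3 -c "
from h import *
rack(.0,.061,.003,.0,X=.5605)"
python3 -m creep '[{"fingers":-0.9,"offset":[0,0,0.4],"dr":[0,0,0]},{"fingers":-0.9,"offset":[0,0,0],"dr":[0,0,0]}]' 
python3 -c "
from h import *
rack(.0,.061,.003,.0,X=.5605)"
```

```text
t: 43.9
position: [0.5459, 0.0029, 0.1186]
orientation: [0.11, 0.694, 0.703, 0.111]
wrist_force: [0.6, -0.5, -1.0]
width: 0.0115
grasp_force: 40.0
p [0.5459 0.0029 0.1186] w 0.011506896024240994 F [ 0.564  -0.4724 -1.0465] off [-0.0103  0.1649  0.8735] dr [-0.0002  0.0007  0.0009] q [-0.1597  0.145   1.971   0.0792  0.7174 -0.2241]
t: 44.15
position: [0.5472, 0.003, 0.1147]
orientation: [0.11, 0.694, 0.703, 0.111]
wrist_force: [0.7, -0.4, -0.4]
width: 0.0121
grasp_force: 40.0
p [0.5472 0.003  0.1147] w 0.012081504596923642 F [ 0.673  -0.3624 -0.4111] off [-0.012   0.1679  0.4632] dr [-0.0002  0.0007  0.0009] q [-0.1592  0.1515  1.9747  0.0799  0.7072 -0.2246]
```

```bash
python3 -m creep '[{"fingers":-0.9,"offset":[0,0,0.3],"dr":[0,0,0]},{"fingers":-0.9,"offset":[0,0,0],"dr":[0,0,0]}]' 
python3 -m creep '[{"fingers":-0.9,"offset":[0,0,0.2],"dr":[0,0,0]},{"fingers":-0.9,"offset":[0,0,0],"dr":[0,0,0]}]' 
python3 -m creep '[{"fingers":-0.9,"offset":[0,-0.15,0],"dr":[0,0,0]},{"fingers":-0.9,"offset":[0,0,0],"dr":[0,0,0]}]' 
python3 -c "
from h import *
rack(.0,.061,.0,.0,X=.5605)"
```

```text
t: 44.4
position: [0.548, 0.003, 0.1116]
orientation: [0.11, 0.694, 0.703, 0.111]
wrist_force: [0.2, -0.4, -0.6]
width: 0.0113
grasp_force: 40.0
t: 44.65
position: [0.5488, 0.0029, 0.1104]
orientation: [0.11, 0.694, 0.703, 0.111]
wrist_force: [-1.7, -1.4, 4.2]
width: 0.0121
grasp_force: 40.0
t: 44.9
position: [0.5484, 0.0028, 0.1102]
orientation: [0.111, 0.694, 0.703, 0.112]
wrist_force: [-0.8, 0.1, 3.5]
width: 0.0116
grasp_force: 40.0
p [0.5484 0.0028 0.1102] w 0.011602487302616876 F [-0.765   0.1105  3.4516] off [ 0.002  -0.1059  0.0042] dr [0.0024 0.001  0.0006] q [-0.1592  0.1575  1.9816  0.0817  0.6918 -0.2263]
```

```bash
python3 -m creep '[{"fingers":-0.9,"offset":[0,-0.15,0],"dr":[0,0,0]},{"fingers":-0.9,"offset":[0,0,0],"dr":[0,0,0]}]' 
python3 -m creep '[{"fingers":-0.9,"offset":[0,-0.15,0],"dr":[0,0,0]},{"fingers":-0.9,"offset":[0,0,0],"dr":[0,0,0]}]' 
python3 -c "
from h import *
rack(.0,.061,.0,.0,X=.5605)"
```

```text
t: 45.15
position: [0.5476, 0.0028, 0.11]
orientation: [0.112, 0.694, 0.703, 0.112]
wrist_force: [3.4, 0.8, 4.2]
width: 0.0121
grasp_force: 40.0
t: 45.4
position: [0.5475, 0.0028, 0.11]
orientation: [0.113, 0.694, 0.702, 0.113]
wrist_force: [6.2, 2.3, 2.9]
width: 0.0119
grasp_force: 40.0
p [0.5475 0.0028 0.11  ] w 0.011879167523491429 F [6.1775 2.2707 2.8561] off [ 0.0042 -0.0172  0.0075] dr [0.0062 0.0012 0.0006] q [-0.16    0.1551  1.9869  0.0835  0.6852 -0.2287]
```

Plaque 2 is seated. I'll release it and fetch plaque 3.

```bash
python3 -m creep '[{"fingers":-0.35,"offset":[0,0.1,0],"dr":[0,0,0]},{"fingers":-0.35,"offset":[0,0,0],"dr":[0,0,0]},{"fingers":-0.35,"offset":[0,0,0],"dr":[0,0,0]},{"fingers":-0.35,"offset":[0,0,-2],"dr":[0,0,0]},{"fingers":-0.35,"offset":[0,0,-4],"dr":[0,0,0]}]' 
python3 -m creep '[{"fingers":-0.35,"offset":[0,0,-5],"dr":[0,0,0]},{"fingers":-0.35,"offset":[0,0,-5],"dr":[0,0,0]},{"fingers":-0.35,"offset":[0,0,-3],"dr":[0.157,0,0]},{"fingers":-0.35,"offset":[0,0,0],"dr":[0.157,0,0]},{"fingers":-0.35,"offset":[0,0,0],"dr":[0,0,0.1745]}]' 
python3 -m creep '[{"fingers":-0.35,"offset":[0,0,0],"dr":[0,0,0.1745]},{"fingers":-0.35,"offset":[0,0,0],"dr":[0,0,0.1745]},{"fingers":-0.35,"offset":[0,0,0],"dr":[0,0,0.1745]},{"fingers":-0.35,"offset":[0,0,0],"dr":[0,0,0.1745]},{"fingers":-0.35,"offset":[0,0,0],"dr":[0,0,0.1745]}]' 
python3 -m creep '[{"fingers":-0.35,"offset":[0,0,0],"dr":[0,0,0.1745]},{"fingers":-0.35,"offset":[0,0,0],"dr":[0,0,0.1745]},{"fingers":-0.35,"offset":[0,0,0],"dr":[0,0,0.1745]},{"fingers":-0.35,"offset":[0,0,0],"dr":[0,0,0.023]},{"fingers":-0.35,"offset":[0,0,0],"dr":[0,0,0]}]' 
python3 -c "
from h import *
box(.472,-.3245,.068)"
```

```text
t: 46.02
position: [0.5246, 0.003, 0.164]
orientation: [0.108, 0.694, 0.703, 0.109]
wrist_force: [0.1, -0.1, -0.1]
width: 0.0305
grasp_force: 0.0
t: 46.65
position: [0.4886, 0.0021, 0.2884]
orientation: [-0.001, 0.763, 0.646, -0.002]
wrist_force: [-1.0, -0.2, 0.2]
width: 0.0307
grasp_force: 0.0
t: 47.28
position: [0.4859, 0.0024, 0.2888]
orientation: [0.0, 0.965, 0.262, -0.001]
wrist_force: [-0.9, 0.7, -0.1]
width: 0.0308
grasp_force: 0.0
t: 47.9
position: [0.4863, 0.0024, 0.2892]
orientation: [0.0, 1.0, -0.004, -0.001]
wrist_force: [0.1, 0.2, -0.4]
width: 0.0306
grasp_force: 0.0
p [0.4863 0.0024 0.2892] w 0.030551222279895682 F [ 0.1025  0.2111 -0.3804] off [-1.1447 32.6756 22.1534] dr [0.0009 0.001  0.002 ]
```

```bash
python3 -m creep '[{"fingers":-0.35,"offset":[-1.1,4.3,0],"dr":[0,0,0]},{"fingers":-0.35,"offset":[0,5.5,0],"dr":[0,0,0]},{"fingers":-0.35,"offset":[0,5.5,0],"dr":[0,0,0]},{"fingers":-0.35,"offset":[0,5.5,0],"dr":[0,0,0]},{"fingers":-0.35,"offset":[0,5.5,0],"dr":[0,0,0]}]' 
python3 -m creep '[{"fingers":-0.35,"offset":[0,4,0],"dr":[0,0,0]},{"fingers":-0.35,"offset":[0,2.4,0],"dr":[0,0,0]},{"fingers":-0.35,"offset":[0,0,4],"dr":[0,0,0]},{"fingers":-0.35,"offset":[0,0,5],"dr":[0,0,0]},{"fingers":-0.35,"offset":[0,0,4],"dr":[0,0,0]}]' 
python3 -m creep '[{"fingers":-0.35,"offset":[0,0,0],"dr":[0,0,0]},{"fingers":-0.35,"offset":[0,0,0],"dr":[0,0,0]}]' 
python3 -c "
from h import *
box(.472,-.3245,.068)"
```

```text
t: 48.52
position: [0.4727, -0.2622, 0.2898]
orientation: [0.0, 1.0, -0.004, 0.0]
wrist_force: [-0.2, 0.1, -0.3]
width: 0.0307
grasp_force: 0.0
t: 49.15
position: [0.472, -0.3235, 0.1581]
orientation: [-0.0, 1.0, -0.004, -0.0]
wrist_force: [0.1, -0.8, -1.2]
width: 0.0306
grasp_force: 0.0
t: 49.4
position: [0.4735, -0.325, 0.1615]
orientation: [0.001, 1.0, -0.005, 0.001]
wrist_force: [0.8, -0.3, 0.6]
width: 0.0308
grasp_force: 0.0
p [ 0.4735 -0.325   0.1615] w 0.03078273467576568 F [ 0.7704 -0.3224  0.6366] off [-0.1637 -0.0704  9.3475] dr [ 0.0024 -0.0019  0.0009]
```

```bash
python3 -m creep '[{"fingers":-0.35,"offset":[-0.1,-0.05,3],"dr":[0,-0.002,0]},{"fingers":-0.35,"offset":[0,0,3],"dr":[0,0,0]},{"fingers":-0.35,"offset":[0,0,3.3],"dr":[0,0,0]},{"fingers":-0.35,"offset":[0,0,0],"dr":[0,0,0]},{"fingers":-0.9,"offset":[0,0,0],"dr":[0,0,0]}]' 40
python3 -m creep '[{"fingers":-0.9,"offset":[0,0,0],"dr":[0,0,0]},{"fingers":-0.9,"offset":[0,0,0],"dr":[0,0,0]},{"fingers":-0.9,"offset":[0,0,0],"dr":[0,0,0]}]' 
python3 -c "
from h import *
box(.472,-.3245,.068)"
python3 -m creep '[{"fingers":-0.9,"offset":[0,0,-1],"dr":[0,0,0]},{"fingers":-0.9,"offset":[0,0,-3],"dr":[0,0,0]},{"fingers":-0.9,"offset":[0,0,-5],"dr":[0,0,0]},{"fingers":-0.9,"offset":[0,0,-5],"dr":[0,0,0]},{"fingers":-0.9,"offset":[0,0,-5],"dr":[0,0,0]}]' 
python3 -m creep '[{"fingers":-0.9,"offset":[0,0,-4],"dr":[0,0,0]},{"fingers":-0.9,"offset":[0,-3,0],"dr":[0,0,0]},{"fingers":-0.9,"offset":[0,-5,0],"dr":[0,0,0]},{"fingers":-0.9,"offset":[0,-5,0],"dr":[0,0,0]},{"fingers":-0.9,"offset":[0,-5,0],"dr":[0,0,0]}]' 
python3 -m creep '[{"fingers":-0.9,"offset":[2,-4.5,0],"dr":[0,0,0]},{"fingers":-0.9,"offset":[2,-3,0],"dr":[0,0,0]},{"fingers":-0.9,"offset":[0,0,0],"dr":[0,0,-0.1745]},{"fingers":-0.9,"offset":[0,0,0],"dr":[0,0,-0.1745]},{"fingers":-0.9,"offset":[0,0,0],"dr":[0,0,-0.1745]}]' 
python3 -m creep '[{"fingers":-0.9,"offset":[0,0,0],"dr":[0,0,-0.1745]},{"fingers":-0.9,"offset":[0,0,0],"dr":[0,0,-0.1745]},{"fingers":-0.9,"offset":[0,0,0],"dr":[0,0,-0.1745]},{"fingers":-0.9,"offset":[0,0,0],"dr":[0,0,-0.1745]},{"fingers":-0.9,"offset":[0,0,0],"dr":[0,0,-0.1745]}]' 
python3 -m creep '[{"fingers":-0.9,"offset":[0,0,0],"dr":[0,0,-0.1745]},{"fingers":-0.9,"offset":[0,0,0],"dr":[-0.157,0,0]},{"fingers":-0.9,"offset":[0,0,0],"dr":[-0.157,0,-0.02]},{"fingers":-0.9,"offset":[0,0,0],"dr":[0,0,0]}]' 
python3 -c "
from h import *
rack(-.072,.061,.003,.03,X=.5605)"
```

```text
t: 50.02
position: [0.4728, -0.3254, 0.0692]
orientation: [0.002, 1.0, -0.005, 0.001]
wrist_force: [0.9, -0.9, 0.5]
width: 0.0237
grasp_force: 0.0
t: 50.4
position: [0.4724, -0.3248, 0.0688]
orientation: [0.001, 1.0, -0.005, 0.0]
wrist_force: [1.0, 1.1, 6.7]
width: 0.0116
grasp_force: 40.0
p [ 0.4724 -0.3248  0.0688] w 0.011590436418055856 F [1.0268 1.0905 6.748 ] off [-0.0433 -0.0318  0.076 ] dr [ 0.0028 -0.0009 -0.0002]
t: 51.02
position: [0.4712, -0.3239, 0.2589]
orientation: [0.001, 1.0, -0.005, -0.001]
wrist_force: [0.6, 0.2, -1.1]
width: 0.0117
grasp_force: 40.0
t: 51.65
position: [0.4731, -0.1426, 0.297]
orientation: [0.001, 1.0, -0.005, -0.001]
wrist_force: [0.6, 0.2, -1.7]
width: 0.0118
grasp_force: 40.0
t: 52.28
position: [0.514, -0.0692, 0.2968]
orientation: [0.0, 0.966, 0.257, -0.001]
wrist_force: [0.6, 0.2, -1.0]
width: 0.0117
grasp_force: 40.0
t: 52.9
position: [0.5139, -0.0695, 0.2968]
orientation: [-0.0, 0.768, 0.641, -0.001]
wrist_force: [0.2, 0.5, -1.5]
width: 0.0115
grasp_force: 40.0
t: 53.4
position: [0.51, -0.0686, 0.2956]
orientation: [0.11, 0.696, 0.702, 0.107]
wrist_force: [-0.6, 0.7, -0.6]
width: 0.0116
grasp_force: 40.0
p [ 0.51   -0.0686  0.2956] w 0.011626731071320546 F [-0.5659  0.7291 -0.5996] off [-0.0169 -1.7073 15.8512] dr [-0.0062  0.0057 -0.0028] q [-0.3469 -0.0356  1.6978  0.1091  1.1901 -0.381 ]
```

```bash
python3 -m creep '[{"fingers":-0.9,"offset":[0,-2.4,0],"dr":[0,0.006,-0.003]},{"fingers":-0.9,"offset":[0,0,5],"dr":[0,0,0]},{"fingers":-0.9,"offset":[0,0,5],"dr":[0,0,0]},{"fingers":-0.9,"offset":[0,0,4],"dr":[0,0,0]},{"fingers":-0.9,"offset":[0,0,0],"dr":[0,0,0]}]' 
python3 -m creep '[{"fingers":-0.9,"offset":[0,0,0],"dr":[0,0,0]},{"fingers":-0.9,"offset":[0,0,0],"dr":[0,0,0]}]' 
python3 -c "
from h import *
rack(-.072,.061,.003,.0,X=.5605)"
```

```text
t: 54.02
position: [0.5359, -0.0692, 0.1539]
orientation: [0.107, 0.694, 0.704, 0.109]
wrist_force: [0.3, 0.6, -0.9]
width: 0.0114
grasp_force: 40.0
t: 54.28
position: [0.5354, -0.0695, 0.1575]
orientation: [0.11, 0.693, 0.703, 0.111]
wrist_force: [-1.2, -0.5, -0.9]
width: 0.0121
grasp_force: 40.0
p [ 0.5354 -0.0695  0.1575] w 0.012071910270682358 F [-1.2191 -0.4978 -0.8738] off [0.0231 0.0518 4.931 ] dr [-0.0006  0.0009  0.0023] q [-0.3341  0.0961  1.9169  0.1402  0.8372 -0.4269]
```

```bash
python3 -m creep '[{"fingers":-0.9,"offset":[0,0.05,2.3],"dr":[0,0,0]},{"fingers":-0.9,"offset":[0,0,1.2],"dr":[0,0,0]},{"fingers":-0.9,"offset":[0,0,0.6],"dr":[0,0,0]},{"fingers":-0.9,"offset":[0,0,0],"dr":[0,0,0]},{"fingers":-0.9,"offset":[0,0,0],"dr":[0,0,0]}]' 
python3 -c "
from h import *
rack(-.072,.061,.003,.0,X=.5605)"
python3 -m creep '[{"fingers":-0.9,"offset":[0,0,0.4],"dr":[0,0,0]},{"fingers":-0.9,"offset":[0,0,0],"dr":[0,0,0]}]' 
python3 -c "
from h import *
rack(-.072,.061,.003,.0,X=.5605)"
```

```text
t: 54.9
position: [0.5478, -0.0691, 0.1176]
orientation: [0.11, 0.694, 0.703, 0.111]
wrist_force: [-0.0, 0.5, -1.4]
width: 0.0116
grasp_force: 40.0
p [ 0.5478 -0.0691  0.1176] w 0.011632195598137073 F [-0.0319  0.5459 -1.3648] off [-0.0036  0.1061  0.7513] dr [-0.0014  0.0005  0.0019] q [-0.3239  0.1576  1.9574  0.151   0.7359 -0.4349]
t: 55.15
position: [0.5486, -0.069, 0.1131]
orientation: [0.109, 0.694, 0.703, 0.11]
wrist_force: [-0.2, -0.3, -2.4]
width: 0.0117
grasp_force: 40.0
p [ 0.5486 -0.069   0.1131] w 0.01169914609442212 F [-0.2192 -0.2835 -2.449 ] off [-0.0189  0.163   0.2954] dr [-0.0025  0.0001  0.0018] q [-0.3229  0.1645  1.9617  0.1523  0.7258 -0.436 ]
```

```bash
python3 -m creep '[{"fingers":-0.9,"offset":[0,0,0.25],"dr":[0,0,0]},{"fingers":-0.9,"offset":[0,0,0],"dr":[0,0,0]}]' 
python3 -m creep '[{"fingers":-0.9,"offset":[0,0,0.15],"dr":[0,0,0]},{"fingers":-0.9,"offset":[0,0,0],"dr":[0,0,0]}]' 
python3 -m creep '[{"fingers":-0.9,"offset":[0,-0.15,0],"dr":[0,0,0]},{"fingers":-0.9,"offset":[0,0,0],"dr":[0,0,0]}]' 
python3 -c "
from h import *
rack(-.072,.061,.0,.0,X=.5605)"
```

```text
t: 55.4
position: [0.5494, -0.069, 0.1106]
orientation: [0.109, 0.694, 0.703, 0.11]
wrist_force: [-0.2, -0.4, -1.7]
width: 0.012
grasp_force: 40.0
t: 55.65
position: [0.5499, -0.0691, 0.11]
orientation: [0.11, 0.694, 0.703, 0.11]
wrist_force: [-3.1, 0.6, 4.8]
width: 0.0117
grasp_force: 40.0
t: 55.9
position: [0.5496, -0.0692, 0.1098]
orientation: [0.11, 0.694, 0.703, 0.111]
wrist_force: [-0.1, -0.1, 3.9]
width: 0.0122
grasp_force: 40.0
p [ 0.5496 -0.0692  0.1098] w 0.01216093721882965 F [-0.072  -0.1139  3.8571] off [ 0.0053 -0.1257 -0.0451] dr [0.0003 0.0007 0.0015] q [-0.3231  0.1687  1.9673  0.1551  0.7133 -0.4389]
```

```bash
python3 -m creep '[{"fingers":-0.9,"offset":[0,-0.15,0],"dr":[0,0,0]},{"fingers":-0.9,"offset":[0,0,0],"dr":[0,0,0]}]' 
python3 -m creep '[{"fingers":-0.9,"offset":[0,-0.15,0],"dr":[0,0,0]},{"fingers":-0.9,"offset":[0,0,0],"dr":[0,0,0]}]' 
python3 -c "
from h import *
rack(-.072,.061,.0,.0,X=.5605)"
```

```text
t: 56.15
position: [0.5491, -0.0693, 0.1097]
orientation: [0.111, 0.694, 0.703, 0.112]
wrist_force: [3.7, 1.6, 4.8]
width: 0.0117
grasp_force: 40.0
t: 56.4
position: [0.549, -0.0693, 0.1097]
orientation: [0.112, 0.694, 0.703, 0.112]
wrist_force: [7.8, 2.5, 2.3]
width: 0.0117
grasp_force: 40.0
p [ 0.549  -0.0693  0.1097] w 0.011747018841860092 F [7.8476 2.5095 2.257 ] off [ 0.014  -0.0628 -0.0426] dr [0.0045 0.001  0.0011] q [-0.3246  0.1665  1.9723  0.1586  0.7068 -0.4429]
```

Plaque 3 is seated too. I'll release it, withdraw clear and inspect.

```bash
python3 -m creep '[{"fingers":-0.35,"offset":[0,0.1,0],"dr":[0,0,0]},{"fingers":-0.35,"offset":[0,0,0],"dr":[0,0,0]},{"fingers":-0.35,"offset":[0,0,0],"dr":[0,0,0]},{"fingers":-0.35,"offset":[0,0,-2],"dr":[0,0,0]},{"fingers":-0.35,"offset":[0,0,-4],"dr":[0,0,0]}]' 
python3 -m creep '[{"fingers":-0.35,"offset":[0,0,-5],"dr":[0,0,0]},{"fingers":-0.35,"offset":[0,0,-5],"dr":[0,0,0]},{"fingers":-0.35,"offset":[0,0,-3],"dr":[0.157,0,0]},{"fingers":-0.35,"offset":[0,0,0],"dr":[0.157,0,0]},{"fingers":-0.35,"offset":[0,-5,0],"dr":[0,0,0]}]' 
python3 -m creep '[{"fingers":-0.35,"offset":[0,-5,0],"dr":[0,0,0]},{"fingers":-0.35,"offset":[-4,-5,0],"dr":[0,0,0]},{"fingers":-0.35,"offset":[-5,-5,0],"dr":[0,0,0]},{"fingers":-0.35,"offset":[-5,0,0],"dr":[0,0,0]},{"fingers":-0.35,"offset":[0,0,0],"dr":[0,0,0]}]' 
python3 - <<'E'
from h import *
s,p,r=st();print(p,s['q'])
it=vision.get_image("top")[:,:,::-1];isd=vision.get_image("side")[:,:,::-1]
a=cv2.resize(it[180:290,120:390],None,fx=2.9,fy=2.9,interpolation=3)
b=cv2.resize(isd[185:300,240:360],None,fx=2.4,fy=2.4,interpolation=3);b2=cv2.resize(isd[90:400,120:420],None,fx=.88,fy=.88,interpolation=3)
c=np.zeros((600,800,3),np.uint8);c[:a.shape[0],:a.shape[1]]=a[:,:800];c[320:320+b.shape[0],:b.shape[1]]=b;c[322:322+b2.shape[0],400:400+b2.shape[1]]=b2
cv2.imwrite("pics/c7.png",c)
E
```

```text
t: 57.02
position: [0.526, -0.0688, 0.1636]
orientation: [0.107, 0.694, 0.704, 0.109]
wrist_force: [0.8, -0.3, -0.4]
width: 0.031
grasp_force: 0.0
t: 57.65
position: [0.4437, -0.072, 0.2838]
orientation: [-0.005, 0.702, 0.713, -0.004]
wrist_force: [-0.9, -0.5, -0.6]
width: 0.0304
grasp_force: 0.0
t: 58.28
position: [0.2962, -0.208, 0.2892]
orientation: [-0.001, 0.704, 0.71, -0.002]
wrist_force: [0.7, 0.1, 0.3]
width: 0.0305
grasp_force: 0.0
[ 0.2962 -0.208   0.2892] [-0.8018 -0.0969  1.7241 -0.0032  1.5161 -0.8097]
```

View pics/c7.png

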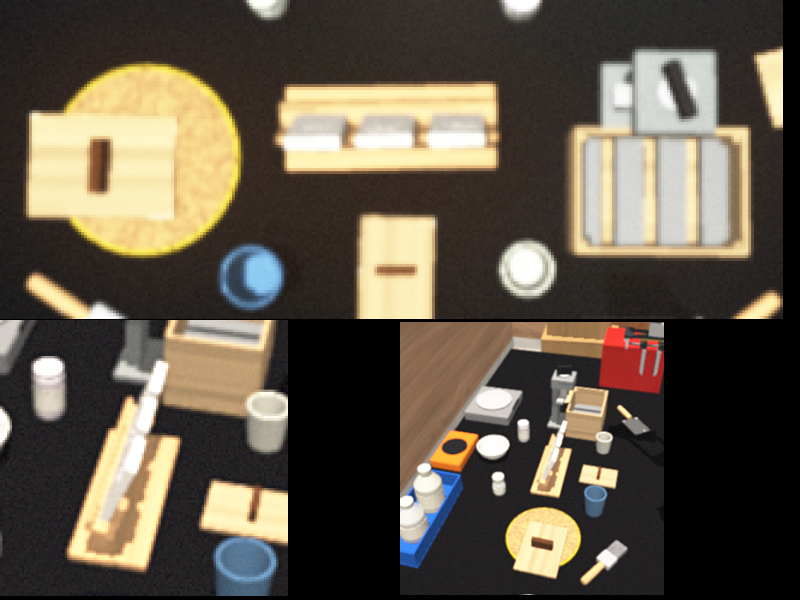

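The three plaques are seated side by side on the ledge and the box is empty. But the cover has been knocked aside: its board is centred at crop (102,165) and the cork at (147,160). I'll measure it and re-place it.

```bash
python3 - <<'E'
from h import *
f=lambda x,y:((x+.5)/2.9+120-.5,(y+.5)/2.9+180-.5)
it=vision.get_image("top");h=cv2.cvtColor(it,cv2.COLOR_RGB2HSV)
roi=np.zeros(it.shape[:2],np.uint8);roi[222:252,144:164]=1
m=((h[...,2]<150)&(roi>0)).astype(np.uint8)
k,l,s,c=cv2.connectedComponentsWithStats(m);i=1+s[1:,4].argmax()
ct=cv2.findContours((l==i).astype(np.uint8),0,1)[0][0]
print(s[i],c[i],cv2.minAreaRect(ct)); print("handle",unproj("top",c[i],.040))
C=np.array([unproj("top",f(*p),.015) for p in((29,113),(176,114),(174,217),(27,216))]);print(C,C.mean(0))
s_,p,r=st();print(p,r.as_rotvec())
E
```

```text
[151 228   7  18  97] [154.268  236.4639] ((154.21035766601562, 236.47586059570312), (5.647092819213867, 17.190414428710938), 4.763641834259033)
handle [0.5166 0.3142 0.04  ]
[[0.5739 0.4015 0.015 ]
 [0.5736 0.2395 0.015 ]
 [0.461  0.2387 0.015 ]
 [0.4612 0.3995 0.015 ]] [0.5174 0.3198 0.015 ]
[ 0.2967 -0.2047  0.2892] [-2.2041 -2.2345  0.0025]
```

```bash
python3 -m creep '[{"fingers":-0.1,"offset":[0,0,0],"dr":[0,0,0.1745]},{"fingers":-0.1,"offset":[0,0,0],"dr":[0,0,0.1745]},{"fingers":-0.1,"offset":[0,0,0],"dr":[0,0,0.1745]},{"fingers":-0.1,"offset":[0,0,0],"dr":[0,0,0.1745]},{"fingers":-0.1,"offset":[0,0,0],"dr":[0,0,0.1745]}]' 
python3 -m creep '[{"fingers":-0.1,"offset":[0,0,0],"dr":[0,0,0.1745]},{"fingers":-0.1,"offset":[0,0,0],"dr":[0,0,0.1745]},{"fingers":-0.1,"offset":[0,0,0],"dr":[0,0,0.1745]},{"fingers":-0.1,"offset":[0,0,0],"dr":[0,0,0.1745]},{"fingers":-0.1,"offset":[0,-4,0],"dr":[0,0,0]}]' 
python3 -m creep '[{"fingers":-0.1,"offset":[0,-5.5,0],"dr":[0,0,0]},{"fingers":-0.1,"offset":[0,-5.5,0],"dr":[0,0,0]},{"fingers":-0.1,"offset":[0,-5.5,0],"dr":[0,0,0]},{"fingers":-0.1,"offset":[0,-5.5,0],"dr":[0,0,0]},{"fingers":-0.1,"offset":[0,-5.5,0],"dr":[0,0,0]}]' 
python3 -m creep '[{"fingers":-0.1,"offset":[4,-5.5,0],"dr":[0,0,0]},{"fingers":-0.1,"offset":[5,-5.5,0],"dr":[0,0,0]},{"fingers":-0.1,"offset":[5,-5.5,0],"dr":[0,0,0]},{"fingers":-0.1,"offset":[5,-4,0],"dr":[0,0,0]},{"fingers":-0.1,"offset":[3,0,0],"dr":[0,0,0]}]' 
python3 -m creep '[{"fingers":-0.1,"offset":[0,0,4],"dr":[0,0,0]},{"fingers":-0.1,"offset":[0,0,5],"dr":[0,0,0]},{"fingers":-0.1,"offset":[0,0,5],"dr":[0,0,0]},{"fingers":-0.1,"offset":[0,0,3],"dr":[0,0,0]},{"fingers":-0.1,"offset":[0,0,0],"dr":[0,0,0]}]' 
python3 -m creep '[{"fingers":-0.1,"offset":[0,0,0],"dr":[0,0,0]}]' 
python3 -c "
from h import *
box(.517,.318,.021)"
```

```text
t: 59.05
position: [0.2973, -0.2039, 0.2895]
orientation: [-0.0, 0.938, 0.347, -0.001]
wrist_force: [-0.5, -1.2, -0.4]
width: 0.0423
grasp_force: 0.0
t: 59.68
position: [0.2971, -0.1651, 0.2893]
orientation: [0.0, 1.0, 0.006, -0.001]
wrist_force: [0.3, 0.8, 0.3]
width: 0.0424
grasp_force: 0.0
t: 60.3
position: [0.2912, 0.1121, 0.2896]
orientation: [0.0, 1.0, 0.008, -0.001]
wrist_force: [1.0, -0.9, -0.6]
width: 0.0421
grasp_force: 0.0
t: 60.92
position: [0.4897, 0.2986, 0.2875]
orientation: [0.0, 1.0, 0.01, -0.002]
wrist_force: [0.1, -0.9, 0.9]
width: 0.0425
grasp_force: 0.0
t: 61.55
position: [0.4861, 0.2945, 0.1165]
orientation: [0.002, 1.0, 0.008, -0.004]
wrist_force: [0.2, 0.4, 0.1]
width: 0.0424
grasp_force: 0.0
t: 61.68
position: [0.4897, 0.2954, 0.1202]
orientation: [0.0, 1.0, 0.008, -0.0]
wrist_force: [0.3, 0.3, 0.5]
width: 0.042
grasp_force: 0.0
p [0.4897 0.2954 0.1202] w 0.04199492185491293 F [0.2938 0.3246 0.4789] off [ 2.7729 -2.2219  9.916 ] dr [0.     0.0004 0.0256]
```

```bash
python3 -m creep '[{"fingers":-0.1,"offset":[2.8,-2.2,0],"dr":[0,0,0.02]},{"fingers":-0.1,"offset":[0,0,3],"dr":[0,0,0]},{"fingers":-0.1,"offset":[0,0,3],"dr":[0,0,0]},{"fingers":-0.1,"offset":[0,0,0],"dr":[0,0,0]},{"fingers":-0.1,"offset":[0,0,0],"dr":[0,0,0]}]' 
python3 -c "
from h import *
box(.517,.318,.022)
crop('side',(160,270,360,400),4,'c8.png',[[.517,.318,.045]])"
```

```text
t: 62.3
position: [0.5184, 0.3173, 0.0609]
orientation: [-0.0, 1.0, -0.003, 0.001]
wrist_force: [0.4, 1.4, 0.2]
width: 0.0424
grasp_force: 0.0
p [0.5184 0.3173 0.0609] w 0.042361578766589414 F [0.3754 1.3999 0.167 ] off [-0.1416 -0.0694  3.8934] dr [-0.0007 -0.0012  0.0043]
```

View pics/c8.png

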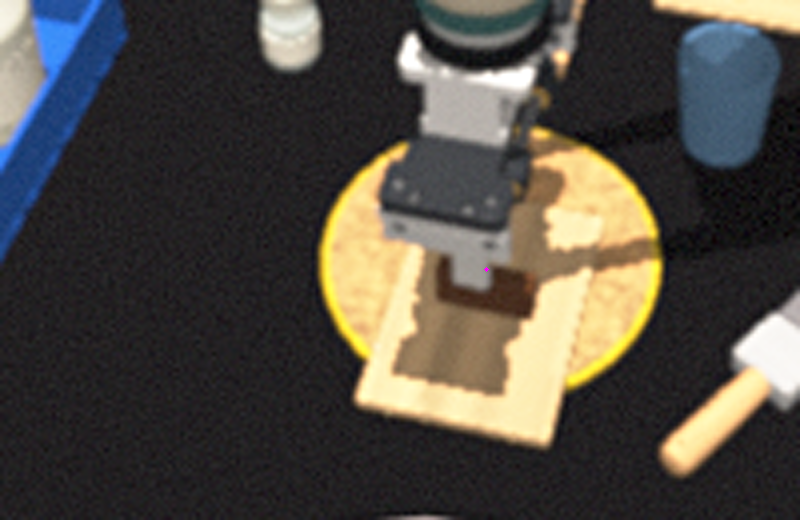

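The fingers straddle the dark handle, which spans (435–535, 285). I'll go down and grip it.

```bash
python3 -m creep '[{"fingers":-0.1,"offset":[-0.1,-0.07,2],"dr":[0,0,0]},{"fingers":-0.1,"offset":[0,0,1.8],"dr":[0,0,0]},{"fingers":-0.1,"offset":[0,0,0],"dr":[0,0,0]},{"fingers":-0.9,"offset":[0,0,0],"dr":[0,0,0]},{"fingers":-0.9,"offset":[0,0,0],"dr":[0,0,0]}]' 25
python3 -m creep '[{"fingers":-0.9,"offset":[0,0,0],"dr":[0,0,0]},{"fingers":-0.9,"offset":[0,0,0],"dr":[0,0,0]},{"fingers":-0.9,"offset":[0,0,0],"dr":[0,0,0]}]' 
python3 -m creep '[{"fingers":-0.9,"offset":[0,0,-1],"dr":[0,0,0]},{"fingers":-0.9,"offset":[0,0,-1],"dr":[0,0,0]},{"fingers":-0.9,"offset":[0,0,0],"dr":[0,0,0]}]' 
python3 -c "
from h import *
box(.5235,.276,.04)"
```

```text
t: 62.98
position: [0.5169, 0.3176, 0.0221]
orientation: [-0.0, 1.0, -0.003, 0.0]
wrist_force: [-0.3, 0.9, -0.1]
width: 0.0257
grasp_force: 0.0
t: 63.35
position: [0.5166, 0.3179, 0.0217]
orientation: [-0.0, 1.0, -0.003, -0.0]
wrist_force: [-0.6, 2.3, 5.2]
width: 0.014
grasp_force: 25.0
t: 63.72
position: [0.5165, 0.3172, 0.0416]
orientation: [0.0, 1.0, -0.003, -0.0]
wrist_force: [-0.0, 1.0, -3.6]
width: 0.0138
grasp_force: 25.0
p [0.5165 0.3172 0.0416] w 0.013816178598663813 F [-0.037   0.9805 -3.5984] off [0.7224 4.114  0.1605] dr [0.0005 0.0007 0.0041]
```

```bash
python3 -m creep '[{"fingers":-0.9,"offset":[0.3,1.5,0],"dr":[0,0,0]},{"fingers":-0.9,"offset":[0.4,1.6,0],"dr":[0,0,0]},{"fingers":-0.9,"offset":[0,1,0],"dr":[0,0,0]},{"fingers":-0.9,"offset":[0,0,1],"dr":[0,0,0]},{"fingers":-0.9,"offset":[0,0,0.6],"dr":[0,0,0]}]' 
python3 -m creep '[{"fingers":-0.9,"offset":[0,0,0],"dr":[0,0,0]},{"fingers":-0.9,"offset":[0,0,0.4],"dr":[0,0,0]},{"fingers":-0.9,"offset":[0,0,0],"dr":[0,0,0]}]' 
python3 -c "
from h import *
box(.5235,.276,.022)"
```

```text
t: 64.35
position: [0.5223, 0.2759, 0.0239]
orientation: [0.0, 1.0, -0.003, -0.002]
wrist_force: [-0.5, -0.3, -3.2]
width: 0.0136
grasp_force: 25.0
t: 64.72
position: [0.523, 0.2766, 0.0216]
orientation: [0.0, 1.0, -0.003, -0.001]
wrist_force: [-1.0, -0.1, 3.1]
width: 0.0138
grasp_force: 25.0
p [0.523  0.2766 0.0216] w 0.013836494189918183 F [-0.9966 -0.0611  3.1091] off [ 0.0462  0.063  -0.0409] dr [0.0003 0.001  0.0045]
```

The cover is down (+3 N). I'll release it, withdraw and check.

```bash
python3 -m creep '[{"fingers":0,"offset":[0,0,0],"dr":[0,0,0]},{"fingers":0,"offset":[0,0,0],"dr":[0,0,0]},{"fingers":0,"offset":[0,0,0],"dr":[0,0,0]},{"fingers":0,"offset":[0,0,-2],"dr":[0,0,0]},{"fingers":0,"offset":[0,0,-5],"dr":[0,0,0]}]' 
python3 -m creep '[{"fingers":0,"offset":[0,0,-6],"dr":[0,0,0]},{"fingers":0,"offset":[0,0,-6],"dr":[0,0,0]},{"fingers":0,"offset":[-5,0,-6],"dr":[0,0,0]},{"fingers":0,"offset":[-6,3,-2],"dr":[0,0,0]},{"fingers":0,"offset":[-6,5,0],"dr":[0,0,0]}]' 
python3 -m creep '[{"fingers":0,"offset":[-5,4,0],"dr":[0,0,0]},{"fingers":0,"offset":[-2,5,0],"dr":[0,0,0]},{"fingers":0,"offset":[-2,5,0],"dr":[0,0,0]},{"fingers":0,"offset":[0,5,0],"dr":[0,0,0]},{"fingers":0,"offset":[0,0,0],"dr":[0,0,0]}]' 
python3 - <<'E'
from h import *
s,p,r=st();print(p,s['q'])
it=vision.get_image("top")[:,:,::-1];isd=vision.get_image("side")[:,:,::-1]
a=cv2.resize(it[180:290,120:390],None,fx=2.9,fy=2.9,interpolation=3)
b=cv2.resize(isd[185:300,240:360],None,fx=2.4,fy=2.4,interpolation=3);b2=cv2.resize(isd[90:400,120:420],None,fx=.88,fy=.88,interpolation=3)
c=np.zeros((600,800,3),np.uint8);c[:a.shape[0],:a.shape[1]]=a[:,:800];c[320:320+b.shape[0],:b.shape[1]]=b;c[322:322+b2.shape[0],400:400+b2.shape[1]]=b2
cv2.imwrite("pics/c9.png",c)
E
```

```text
t: 65.35
position: [0.5209, 0.2753, 0.0891]
orientation: [0.002, 1.0, -0.003, -0.004]
wrist_force: [0.1, 0.2, 0.5]
width: 0.0469
grasp_force: 0.0
t: 65.97
position: [0.3808, 0.2104, 0.2788]
orientation: [-0.0, 1.0, -0.002, 0.001]
wrist_force: [0.8, -0.2, 0.3]
width: 0.0469
grasp_force: 0.0
t: 66.6
position: [0.2911, 0.0188, 0.2776]
orientation: [0.001, 1.0, -0.008, -0.0]
wrist_force: [-0.1, -1.0, 0.0]
width: 0.0467
grasp_force: 0.0
[0.2911 0.0188 0.2776] [-0.1725 -0.2132  1.841  -0.0023  1.5143  1.4134]
```

View pics/c9.png

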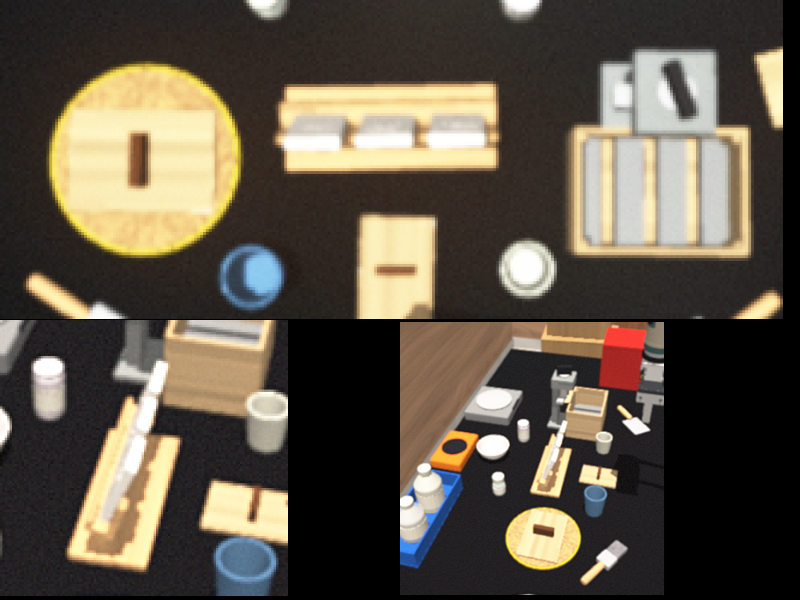

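The cover is centred again (board 68–215 on cork 50–240), the three plaques lean on the ledge at (318,130), (387,130) and (459,130), and the bystanders are untouched.

```bash
python3 -c "
from cell import order
print(order.job_done())"
```

```text
the job is handed in; nothing more can be done
None
```

The job is handed in: I turned the screw clockwise to its end stop, the cover lies centred on the cork, handle up (put back once after it was knocked aside), and all three plaques lean side by side on the ledge.

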